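# Smooth the label onto a canister on a swing-arm label press

### The arm

A 6-joint arm with a two-finger parallel gripper is mounted at the origin on the work surface. World frame = base frame: x ahead of the robot, y to its left, z up, the work surface at z = 0. Lengths are in m, angles in degrees, forces in N, time in s.
With the tool pointing down it reaches from about 0.375 to 0.9 m from the base axis. Payload 3.1 kg.
Tool frame: the origin (TCP) lies between the finger pads, 19 mm behind the fingertips; this is the grasp point; z points along the fingers, y is the line along which they close (so a half turn about z gives the same grasp; the last joint's range is limited). The gripper opens to 87 mm and grips with 3 to 60 N. Pads are 19 mm wide; open, the fingers measure 117 mm over their backs; the gripper's body (75 mm by 190 mm) begins 51 mm behind the grasp point.
Start: joints at [59.502, 30.224, 82.088, -0, 67.689, -10.227], TCP at [0.216, 0.586, 0.241] pointing down, gripper open.
Joint ranges: [-176.69, 176.69], [-43.24, 126.21], [12.49, 139.97], [-82, 262], [0, 151.66], [-163.58, 163.58]. Speed limits (degrees/s): [159.86, 159.86, 180, 180, 180, 180].

### API

Orientations are given as a 3x3 rotation matrix whose columns are the frame's x, y, z axes.
In Python, from rig import telemetry, capture, camera_info, job gives the robot as it stands. The module is installed in compiled form; this text tells all that it offers.
- The arm moves only by the tool carry_out, never from a script. Its argument "deltas" is a list that holds one entry, the list of rows, each a list of 7 numbers: the shift along the tool's x, y, z scaled (see below), then the turn, a rotation vector about the tool's x, y, z scaled (see below), then the closure, from -1 (fully open) to 1 (shut). In form: [[[dx, dy, dz, ax, ay, az, claw], ...]]. A call has exactly 10 rows; each row is the pose to reach, as a shift and turn from the pose commanded when the call began, along the tool's axes at that moment, turning the shorter way round; what a row does not reach only later rows make up. The controller multiplies each number of a shift by 15 cm and each number of a turn by 360 degrees. A row lasts 1/12 s, in which the tool goes at most 41.7 mm and 7.16 degrees, less where a joint would pass 70% of its speed; a pose out of reach is approached as far as the arm can. A call with a number of a shift or a turn outside -1 to 1 is refused whole. A call with a gripper value outside its range is refused whole. The fingers move at their own pace and stop on an object; the grip force is fixed at half the most. Time passes only in rows, so rows that repeat a pose let the fingers close, or fill a call up. It gives the time, the measured TCP pose, the force, the opening and the grip force at its end, in the units of the state.
- telemetry.read_state(): the state, without advancing time (a new reading comes with each control period).
- capture(name): name is "scene" or "top" or "wrist"; returns the picture (480x640x3 uint8, red, green, blue); there is no depth.
- camera_info(name): a dict with "mtx" (3x3 intrinsics, pixels), "cam_to_world" (4x4, takes a point from camera to world coordinates); the wrist camera has in their place "T_tool_cam" (4x4, takes a point from camera to tool coordinates, whose origin is the TCP and whose axes are the flange's). Camera axes: x right, y down, z forward; pixel columns grow to the right and rows downward; lengths in m; the calibration is good to about 2 mm. A picture is of the moment at which its call begins: read the wrist's pose just before it. camera_info takes no time and is no camera call.
- job.hand_in(): hands the job in; it is judged then, once.
The state is a dict: "time_s": time; "joint_positions": joint angles; "qvel": joint speeds; "tau": joint torques, N m; "position": TCP position; "tcp_rot": TCP orientation; "force": force on the tool from outside, world axes, zero at the start; "moment": the same for the moment, N m; "opening": opening from 0.0 (shut) to 1.0 (fully open); "grasp_force": force on a finger pad.
Only numpy, scipy, OpenCV 4.12 (cv2) and the standard library are available. Lean on these libraries where they do the work, as an engineer would, in place of code of your own. Each camera call takes 0.05 s, during which the arm holds its last target. There are 200 camera calls.

### The job

With the closed fingertips smooth the label onto the bowed front of the blue canister in the swing-arm label press: one slow pass of about six seconds from its left edge to its right edge as the robot sees it, building up the pressure at the left edge, keeping it at 4.5 N, give or take 1.5 N, all the way and coming off only at the right edge. The arm swings away as you push, so keep following it, but do not let it run into its far stop. Finish with the hand clear (the arm swings back slowly by itself) and the other things left alone.

Things in the scene. Friction and masses are not known exactly. Their poses are not given: they have to be found in the camera images.
- foot: Fixed foot of the label press: a steel plate 150 mm square with a pivot post 64 mm across and, at its left rear, a guide rod 205 mm high for the return weight. Origin on the table on the pivot axis, to the left of the canister. Its axes give the swing arm's rest direction: x away from the robot (turned 0.2 to 0.5 rad to the right), y to the left; the arm reaches from the pivot along -y.
- swing (a joint): Swing in rad of the grey arm (about 10 kg with canister) about the foot's pivot axis: starts at 0, grows counterclockwise from above (canister goes away from the robot); far stop 1.4, keep below 1.3. An oil damper of 4 N m s/rad resists it, and a return weight of unknown size (0.09 to 0.55 N m) that swings it back slowly when let go. A push far from the pivot meets less drag.
- cradle (a joint): How far in m the canister's cradle is pushed back on the arm (arm's x, away from the robot) against springs of 250 N/m, no preload: it shows the pressing force (0.012 is 3 N, 0.018 is 4.5 N, 0.024 is 6 N). Travel 0 to 0.05, damping 10 N s/m. If the hand stands still the force fades in 0.4 to 1.5 s as the arm gives way, down to what the return weight needs.
- canister: Blue canister fixed in the cradle, 230 mm wide, 130 deep, 150 tall, top 217 mm above the table, cap and handle 23 mm more. Near face bowed to the robot, radius 200 mm. Origin at the foot (67 mm up) of its foremost line, in the arm's frame (turning with it about the pivot) at x = -60 mm + cradle, y = -160 mm; axes as the arm's. Face at offset y: x = 0.2 - sqrt(0.04 - y*y).
- label_mid (a point): Point on the foremost line of the bowed face, middle of the white label, 197 mm above the table: a good height for the fingertips. Between 60 mm left and 60 mm right of it (place of the tool centre point, canister's y) every touch must be within 3 to 6 N and the passage must last at least 3 s.
- label_left (a point): Left edge of the white label on the bowed face, canister y = +100 mm, same height. Pressure is built up in the outer strip here, with the tool centre point at y between +60 and +115 mm; passing 6 N for a moment does no harm here, 9 N does.
- label_right (a point): Right edge of the white label, canister y = -100 mm, same height. The pass ends and the fingers come off in the outer strip here, with the tool centre point at y between -60 and -115 mm.
- bottle_a: Bystander: blue 1 litre bottle, radius 38 mm, 200 mm tall, origin under its centre, left of the press.
- bottle_b: Bystander: the same kind of bottle, right of the press.
- bottle_c: Bystander: the same kind of bottle, right of the press.
- label_roll: Bystander: roll of paper labels standing on end, 90 mm across, 60 mm high, in front of the pivot, on the left.
- block: Bystander: cork block 90 x 50 x 30 mm, to the right of the canister.
- cap: Bystander: black bottle cap 42 mm across, 24 mm high, near the robot on its right.
- cup: Bystander: white plastic cup 76 mm across, 90 mm high, far left.

How it is judged (in metres and radians):
On the way, in this order (a step that is already met when the one before it is completed fails the run):
1. the fingertips press the left strip of the label with 3 to 6 N (value of joint cradle between 0.012 and 0.024 m and contact force between the fingers and canister above 0.2 N and y of the grasp point in the frame of canister between 0.06 and 0.115 m), for 0.2 s.
2. the fingertips pass over the middle of the label with 3 to 6 N without a break for 3 s (value of joint cradle between 0.012 and 0.024 m and contact force between the fingers and canister above 0.2 N and y of the grasp point in the frame of canister between -0.06 and 0.06 m), for 3 s.
3. the fingertips press the right strip of the label with 3 to 6 N (value of joint cradle between 0.012 and 0.024 m and contact force between the fingers and canister above 0.2 N and y of the grasp point in the frame of canister between -0.115 and -0.06 m), for 0.2 s.
At the end, for the whole second after the job is handed in: The whole pass has been made; the cradle's springs are relaxed (under 4 mm), the arm is short of its far stop (below 1.3 rad), and every bystander stands within 30 mm of its start (value of joint cradle below 0.004 m and value of joint swing below 1.3 rad and distance of each of bottle_a, bottle_b, bottle_c, label_roll, block, cap, cup from where it was at the start of the episode below 0.03 m); the robot touches nothing.
It fails at once if the middle of the label is touched with less than 3 N or more than 6 N (contact force between the fingers and canister above 0.3 N and y of the grasp point in the frame of canister between -0.055 and 0.055 m and (value of joint cradle below 0.012 m or value of joint cradle above 0.024 m)).
It fails at once if the canister is pressed with more than 9 N anywhere, or struck (value of joint cradle above 0.036 m or contact force between the fingers and canister above 20 N).
It fails at once if the arm runs into its far stop (value of joint swing above 1.3 rad).
It fails at once if a bystander is knocked away or over (distance of any of bottle_a, bottle_b, bottle_c, label_roll, block, cap, cup from where it was at the start of the episode above 0.03 m or angle between any of bottle_a, bottle_b, bottle_c, label_roll, block, cap, cup's own z axis and vertical above 0.4 rad).
It also fails if it takes over 38 s, if anything falls off the work surface, if the arm or the gripper's body presses on something with over 40 N, if the wrist force passes 120 N, or if a joint passes its speed limit or range.

## Working session

There is one attempt and no reset: what is moved stays moved. The work goes in short steps, Python scripts to look and compute and a tool call to move; the robot and the scene stay as the last step left them, time stands still between calls to the robot, and variables do not carry over. Pictures are saved under pics/ and viewed, at most 10 in all, crops included, and the job is handed in when it is done.

Besides the shell and the picture viewer there is one more tool, called after "Call:" as name(argument=value, ...), one argument or row to a line, values as JSON. carry_out: Moves the arm, as the interface text tells. Its arguments: {"type":"object","properties":{"deltas":{"type":"array","items":{"type":"array","items":{"type":"array","items":{"type":"number"}}}}},"required":["deltas"]}

```bash
mkdir -p pics; ls; python3 - <<'E'
from rig import telemetry, capture, camera_info
import cv2, numpy as np
print(telemetry.read_state())
for n in("scene","top"):
    cv2.imwrite(f"pics/{n}0.png",capture(n)[:,:,::-1]); i=camera_info(n); print(n,np.round(i["mtx"],1).tolist(),np.round(i["cam_to_world"],4).tolist())
print(camera_info("wrist"))
E
```

```text
pics
{'time_s': 0.0, 'joint_positions': array([ 5.95008994e+01,  3.02780626e+01,  8.21565240e+01,  4.10490835e-04,
        6.76880059e+01, -1.02255209e+01]), 'qvel': array([ 0.00192048,  0.12376124, -0.01469725, -0.00454633, -0.02590989,
       -0.05190371]), 'tau': array([-3.42121184e-04, -4.40042710e+01, -1.76586270e+01,  6.32057455e-02,
        5.82701562e-02, -1.84221763e-04]), 'position': array([0.21616213, 0.5856959 , 0.2402805 ]), 'tcp_rot': array([[-9.38047659e-01,  3.46504543e-01, -1.09163174e-03],
       [ 3.46506047e-01,  9.38045933e-01, -1.84022998e-03],
       [ 3.86352669e-04, -2.10448042e-03, -9.99997711e-01]]), 'force': array([-0.04104769, -0.67041261, -0.31398999]), 'moment': array([-2.10272476e-05, -1.30986041e-02,  4.44627056e-02]), 'grasp_force': 0.0, 'opening': 0.9992785399926234}
scene [[617.5, 0.0, 332.1], [0.0, 617.5, 235.3], [0.0, 0.0, 1.0]] [[0.8656, -0.3532, 0.3549, -0.0769], [-0.5007, -0.5984, 0.6255, -1.0007], [-0.0086, -0.7192, -0.6948, 1.2546], [0.0, 0.0, 0.0, 1.0]]
top [[467.4, 0.0, 317.1], [0.0, 467.4, 238.3], [0.0, 0.0, 1.0]] [[-0.0059, -0.9936, 0.1128, 0.3898], [-0.9999, 0.0069, 0.0086, -0.0065], [-0.0094, -0.1128, -0.9936, 1.1905], [0.0, 0.0, 0.0, 1.0]]
{'mtx': array([[407.39438088,   0.        , 319.40736959],
       [  0.        , 407.39438088, 238.20007121],
       [  0.        ,   0.        ,   1.        ]]), 'T_tool_cam': array([[-1.67850481e-04, -9.56225039e-01, -2.92632272e-01,
         7.90196989e-02],
       [ 9.99999933e-01, -2.55420211e-04,  2.61040009e-04,
         9.80457364e-04],
       [-3.24357190e-04, -2.92632209e-01,  9.56225018e-01,
        -1.43503542e-01],
       [ 0.00000000e+00,  0.00000000e+00,  0.00000000e+00,
         1.00000000e+00]])}
```

View pics/scene0.png

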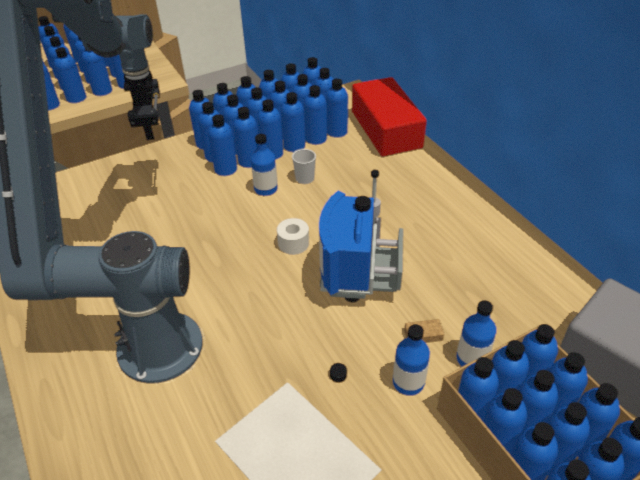

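View pics/top0.png

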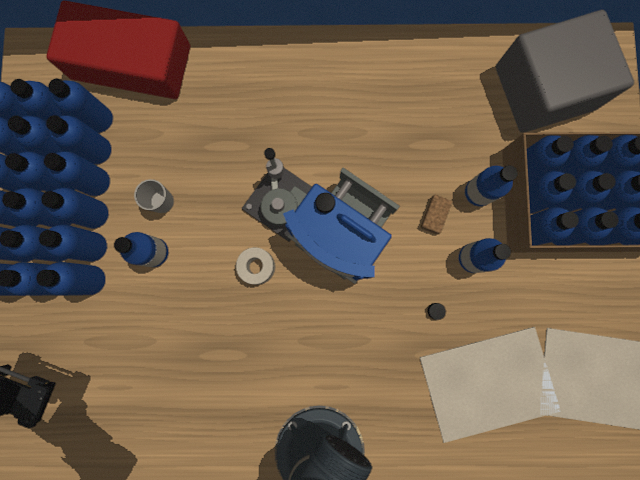

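The top view shows the canister at about (340,232), the pivot post at about (278,205) and the guide rod at about (270,155). The label roll is at (254,267), the block at (435,214) and the cap at (436,311). I'll enlarge this view to get the pose.

```bash
python3 - <<'E'
import cv2
a=cv2.imread("pics/top0.png")[145:290,230:410]
cv2.imwrite("pics/top0c.png",cv2.resize(a,None,fx=4,fy=4,interpolation=cv2.INTER_CUBIC))
E
```

```text
(no output)
```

View pics/top0c.png

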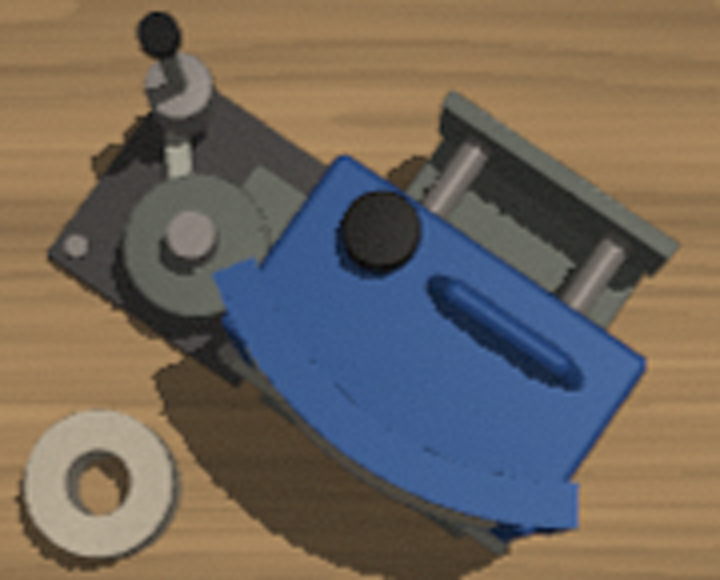

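```bash
cat > geo.py <<'E'
import numpy as np
from rig import camera_info
def proj(n,P):
    i=camera_info(n);T=np.linalg.inv(i["cam_to_world"]);P=np.atleast_2d(P)
    c=P@T[:3,:3].T+T[:3,3];u=c@i["mtx"].T;return u[:,:2]/u[:,2:]
def unproj(n,uv,z):
    i=camera_info(n);C=np.array(i["cam_to_world"]);r=C[:3,:3]@np.linalg.solve(i["mtx"],[uv[0],uv[1],1]);return C[:3,3]+r*(z-C[2,3])/r[2]
def arm2w(p,P):  # p=(px,py,th)
    P=np.atleast_2d(P);c,s=np.cos(p[2]),np.sin(p[2])
    return np.c_[p[0]+c*P[:,0]-s*P[:,1],p[1]+s*P[:,0]+c*P[:,1],P[:,2]]
E
python3 - <<'E'
from geo import *
from scipy.optimize import least_squares
f=lambda L:np.array(L)/4+[230-.375,145-.375]
arc=f([[245,340],[270,372],[300,405],[340,442],[380,473],[420,499],[460,516],[500,526]])
cor=f([[232,318],[577,527]])
corP=[[-.0236,-.045,.217],[-.0236,-.275,.217]]
back=f([[345,157],[645,365]]);pl=f([[50,258],[240,385]])
W=lambda uv,z:np.array([unproj("top",u,z) for u in uv])
aw,cw,bw=W(arc,.217),W(cor,.217),W(back,.217)
def inv(p,w):
    c,s=np.cos(p[2]),np.sin(p[2]);d=w[:,:2]-p[:2];return np.c_[c*d[:,0]+s*d[:,1],-s*d[:,0]+c*d[:,1]]
def res(p):
    a=inv(p,aw);r1=np.hypot(a[:,0]-.14,a[:,1]+.16)-.2
    r2=(inv(p,cw)-np.array(corP)[:,:2]).ravel()
    r3=inv(p,bw)[:,0]-.07
    return np.r_[r1,r2,r3]*1000
s=least_squares(res,[.5,.08,-.35]);print(s.x,np.round(s.fun,1))
for z in(0.0,.012):print("plate in arm frame",np.round(inv(s.x,W(pl,z)),4).tolist())
print("back",inv(s.x,bw))
for n,uv,z in(("roll",(254,266),.06),("cap",(436,311),.024),("block",(435,214),.03)):print(n,unproj("top",uv,z))
E
```

```text
[ 0.5872562   0.09145661 -0.5868099 ] [ 0.9 -1.4 -2.9 -3.4 -2.6 -0.6 -0.1 -0.6 -8.2 -9.3 -1.2 10.2  2.9 -4. ]
plate in arm frame [[-0.0462, 0.0964], [-0.0476, -0.0522]]
plate in arm frame [[-0.0468, 0.0935], [-0.0482, -0.0536]]
back [[ 0.07293833 -0.0566394 ]
 [ 0.0660198  -0.24912405]]
roll [0.45165364 0.15652706 0.06      ]
cap [ 0.33995671 -0.28804734  0.024     ]
block [ 0.58074292 -0.29240637  0.03      ]
```

```bash
python3 - <<'E'
from geo import *
from scipy.optimize import least_squares
f=lambda L:np.array(L)/4+[230-.375,145-.375]
arc=f([[232,318],[245,340],[270,372],[300,405],[340,442],[380,473],[420,499],[460,516],[500,526]])
cor=f([[217,272],[577,527]])
corP=np.array([[-.0236,-.045],[-.0236,-.275]])
back=f([[345,157],[645,365]]);pl=f([[50,258],[240,385]])
W=lambda uv,z:np.array([unproj("top",u,z) for u in uv])
aw,cw,bw=W(arc,.217),W(cor,.217),W(back,.217)
def inv(p,w):
    c,s=np.cos(p[2]),np.sin(p[2]);d=w[:,:2]-p[:2];return np.c_[c*d[:,0]+s*d[:,1],-s*d[:,0]+c*d[:,1]]
def res(p):
    a=inv(p,aw);r1=np.hypot(a[:,0]-.14,a[:,1]+.16)-.2
    r2=(inv(p,cw)-corP).ravel()
    r3=inv(p,bw)[:,0]-.07
    return np.r_[r1,r2,r3]*1000
s=least_squares(res,[.5,.08,-.35]);p=s.x;print(p,np.round(s.fun,1))
for z in(0.0,.012):print("plate in arm frame",np.round(inv(p,W(pl,z)),4).tolist())
print("back",inv(p,bw))
print("roll",inv(p,W([(254,266)],.06)))
for z in (.1,.15,.2):print("hub",inv(p,W(f([[190,235]]),z)))
for y in(.1,0,-.1): print("label",arm2w(p,[-.06+.2-np.sqrt(.04-y*y),-.16+y,.197]))
E
```

```text
[ 0.59906299  0.09410392 -0.62989208] [ 1.4  0.7 -1.1 -2.3 -2.4 -1.1  1.2  2.   1.7  1.4  1.2  2.2  0.2 -2.7
 -1.3]
plate in arm frame [[-0.0583, 0.0852], [-0.0533, -0.0633]]
plate in arm frame [[-0.0588, 0.0823], [-0.0538, -0.0647]]
back [[ 0.0673285  -0.06253961]
 [ 0.06870648 -0.25514363]]
roll [[-0.15589101 -0.036389  ]]
hub [[-0.00311947  0.00163524]]
hub [[-0.00801497 -0.00781866]]
hub [[-0.01291047 -0.01727256]]
label [[0.53688681 0.06517815 0.197     ]]
label [[4.56328318e-01 1.52795673e-04 1.97000000e-01]]
label [[ 0.4190753  -0.09644006  0.197     ]]
```

```bash
cat > plan.py <<'E'
import json,os,numpy as np
def R(psi): c,s=np.cos(psi),np.sin(psi); return np.array([[c,s,0],[s,-c,0],[0,0,-1.]])
def load(): return json.load(open("cmd.json")) if os.path.exists("cmd.json") else dict(p=[.216,.586,.241],yaw=np.radians(159.729),log=[],n=0)
def make(P,yaws,claw=1):
    """rows for 10 targets (world xyz, yaw); saves the rounded commands to cmd.json and prints the rows"""
    d=load();p0,y0=np.array(d["p"]),d["yaw"];rows=[];log=[]
    for p,y in zip(P,yaws):
        s=np.round(R(y0).T@(np.array(p)-p0)/.15,3)+0.; a=round(-(np.degrees(y-y0))/360,3)+0.
        rows.append([*s.tolist(),0,0,a,claw]); log.append([*(p0+R(y0)@s*.15).tolist(),y0-np.radians(a*360)])
    assert len(rows)==10 and np.abs(np.array(rows)[:,:6]).max()<=1
    d["p"],d["yaw"]=log[-1][:3],log[-1][3];d["log"].append(log);json.dump(d,open("cmd.json","w"))
    print(json.dumps([rows]).replace(" ",""))
def line(p,yawdeg,n=10):
    d=load();f=np.minimum(np.arange(1,11)/n,1)[:,None];p0=np.array(d["p"]);y0=d["yaw"]
    make(p0+f*(np.array(p)-p0),y0+f[:,0]*(np.radians(yawdeg)-y0))
E
python3 - <<'E'
from geo import *; import cv2
p=[.59906299,.09410392,-.62989208]
ims=[]
for n in("top","scene"):
    im=cv2.imread(f"pics/{n}0.png")
    for z in(.217,.067):
        y=np.linspace(-.115,.115,40);A=np.c_[-.06+.2-np.sqrt(.04-y*y),-.16+y,0*y+z]
        u=proj(n,arm2w(p,A));cv2.polylines(im,[np.round(u*16).astype(int)],False,(0,0,255),1,cv2.LINE_AA,4)
    u=proj(n,arm2w(p,np.array([[.07,-.06,.217],[.07,-.26,.217]])));cv2.polylines(im,[np.round(u*16).astype(int)],False,(0,255,0),1,cv2.LINE_AA,4)
    t=np.linspace(0,6.3,40);u=proj(n,arm2w(p,np.c_[.032*np.cos(t),.032*np.sin(t),0*t+.09]));cv2.polylines(im,[np.round(u*16).astype(int)],False,(0,255,255),1,cv2.LINE_AA,4)
    c=proj(n,arm2w(p,[[0,-.13,.15]]))[0].astype(int)
    ims.append(cv2.resize(im[c[1]-80:c[1]+80,c[0]-100:c[0]+100],None,fx=3,fy=3,interpolation=cv2.INTER_CUBIC))
cv2.imwrite("pics/ov.png",cv2.resize(np.vstack(ims),None,fx=.62,fy=.62,interpolation=cv2.INTER_AREA))
from plan import line
line([.20,.47,.31],130)
E
```

```text
[[[-0.017,-0.076,-0.046,0,0,0.008,1],[-0.034,-0.152,-0.092,0,0,0.017,1],[-0.05,-0.229,-0.138,0,0,0.025,1],[-0.067,-0.305,-0.184,0,0,0.033,1],[-0.084,-0.381,-0.23,0,0,0.041,1],[-0.101,-0.457,-0.276,0,0,0.05,1],[-0.118,-0.534,-0.322,0,0,0.058,1],[-0.134,-0.61,-0.368,0,0,0.066,1],[-0.151,-0.686,-0.414,0,0,0.074,1],[-0.168,-0.762,-0.46,0,0,0.083,1]]]
```

View pics/ov.png

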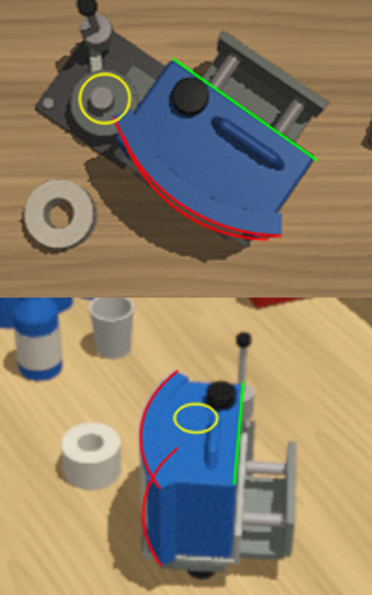

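The overlay shows the modelled bowed front edge and back edge sitting on the canister within about 2 mm in both views, and the pivot circle on the hub. I'll start the approach.

Call:
carry_out(
  deltas=[
    [[-0.017,-0.076,-0.046,0,0,0.008,1],[-0.034,-0.152,-0.092,0,0,0.017,1],[-0.05,-0.229,-0.138,0,0,0.025,1],[-0.067,-0.305,-0.184,0,0,0.033,1],[-0.084,-0.381,-0.23,0,0,0.041,1],[-0.101,-0.457,-0.276,0,0,0.05,1],[-0.118,-0.534,-0.322,0,0,0.058,1],[-0.134,-0.61,-0.368,0,0,0.066,1],[-0.151,-0.686,-0.414,0,0,0.074,1],[-0.168,-0.762,-0.46,0,0,0.083,1]],
  ],
)

```text
time_s: 0.93
position: [0.2002, 0.4694, 0.3101]
tcp_rot: [[-0.639, 0.769, -0.001], [0.769, 0.639, -0.001], [-0.0, -0.001, -1.0]]
force: [0.5, 0.0, 0.1]
opening: 0.325
grasp_force: 0.0
```

```bash
python3 - <<'E'
from plan import *
from geo import arm2w
p=[.59906299,.09410392,-.62989208]
for off in (0,.01,.04):
    f=np.arcsin(.09/.2095); print(off,arm2w(p,[.14-(.2095+off)*np.cos(f),-.16+(.2095+off)*np.sin(f),.214]),180-np.degrees(f)+np.degrees(p[2]))
line([.31,.37,.31],119)
E
```

```text
0 [[0.51808453 0.06650923 0.214     ]] 118.46802787958921
0.01 [[0.51331784 0.07530006 0.214     ]] 118.46802787958921
0.04 [[0.4990178  0.10167256 0.214     ]] 118.46802787958921
[[[-0.098,0.014,0.0,0,0,0.003,1],[-0.196,0.027,0.0,0,0,0.006,1],[-0.295,0.041,0.0,0,0,0.009,1],[-0.393,0.054,0.0,0,0,0.012,1],[-0.491,0.068,0.0,0,0,0.015,1],[-0.589,0.081,0.0,0,0,0.018,1],[-0.687,0.095,0.0,0,0,0.021,1],[-0.785,0.108,0.0,0,0,0.024,1],[-0.884,0.122,0.0,0,0,0.027,1],[-0.982,0.135,0.0,0,0,0.03,1]]]
```

Call:
carry_out(
  deltas=[
    [[-0.098,0.014,0.0,0,0,0.003,1],[-0.196,0.027,0.0,0,0,0.006,1],[-0.295,0.041,0.0,0,0,0.009,1],[-0.393,0.054,0.0,0,0,0.012,1],[-0.491,0.068,0.0,0,0,0.015,1],[-0.589,0.081,0.0,0,0,0.018,1],[-0.687,0.095,0.0,0,0,0.021,1],[-0.785,0.108,0.0,0,0,0.024,1],[-0.884,0.122,0.0,0,0,0.027,1],[-0.982,0.135,0.0,0,0,0.03,1]],
  ],
)

```text
time_s: 1.77
position: [0.3107, 0.3695, 0.3099]
tcp_rot: [[-0.485, 0.875, -0.001], [0.875, 0.485, -0.001], [-0.0, -0.001, -1.0]]
force: [-0.0, -0.0, 0.7]
opening: 0.007
grasp_force: 0.0
```

```bash
python3 -c "
from plan import *
line([.41,.26,.30],119)"
```

```text
[[[-0.096,0.023,0.007,0,0,0.0,1],[-0.193,0.045,0.013,0,0,0.0,1],[-0.289,0.068,0.02,0,0,0.0,1],[-0.386,0.091,0.027,0,0,0.0,1],[-0.482,0.114,0.033,0,0,0.0,1],[-0.579,0.136,0.04,0,0,0.0,1],[-0.675,0.159,0.047,0,0,0.0,1],[-0.772,0.182,0.053,0,0,0.0,1],[-0.868,0.204,0.06,0,0,0.0,1],[-0.965,0.227,0.067,0,0,0.0,1]]]
```

Call:
carry_out(
  deltas=[
    [[-0.096,0.023,0.007,0,0,0.0,1],[-0.193,0.045,0.013,0,0,0.0,1],[-0.289,0.068,0.02,0,0,0.0,1],[-0.386,0.091,0.027,0,0,0.0,1],[-0.482,0.114,0.033,0,0,0.0,1],[-0.579,0.136,0.04,0,0,0.0,1],[-0.675,0.159,0.047,0,0,0.0,1],[-0.772,0.182,0.053,0,0,0.0,1],[-0.868,0.204,0.06,0,0,0.0,1],[-0.965,0.227,0.067,0,0,0.0,1]],
  ],
)

```text
time_s: 2.6
position: [0.4106, 0.2595, 0.2998]
tcp_rot: [[-0.486, 0.874, -0.001], [0.874, 0.486, -0.0], [0.0, -0.001, -1.0]]
force: [-0.2, 0.4, 0.0]
opening: 0.008
grasp_force: 0.0
```

```bash
python3 -c "
from plan import *
line([.485,.128,.214],119)"
```

```text
Traceback (most recent call last):
  File "plan.py", line 15, in line
    make(p0+f*(np.array(p)-p0),y0+f[:,0]*(np.radians(yawdeg)-y0))
    ~~~~^^^^^^^^^^^^^^^^^^^^^^^^^^^^^^^^^^^^^^^^^^^^^^^^^^^^^^^^^
  File "plan.py", line 10, in make
    assert len(rows)==10 and np.abs(np.array(rows)[:,:6]).max()<=1
           ^^^^^^^^^^^^^^^^^^^^^^^^^^^^^^^^^^^^^^^^^^^^^^^^^^^^^^^
AssertionError
```

```bash
python3 -c "
from plan import *
line([.479,.139,.214],119)"
```

```text
[[[-0.093,0.001,0.057,0,0,0.0,1],[-0.186,0.002,0.115,0,0,0.0,1],[-0.278,0.003,0.172,0,0,0.0,1],[-0.371,0.004,0.229,0,0,0.0,1],[-0.464,0.005,0.286,0,0,0.0,1],[-0.557,0.006,0.344,0,0,0.0,1],[-0.65,0.007,0.401,0,0,0.0,1],[-0.742,0.008,0.458,0,0,0.0,1],[-0.835,0.01,0.516,0,0,0.0,1],[-0.928,0.011,0.573,0,0,0.0,1]]]
```

Call:
carry_out(
  deltas=[
    [[-0.093,0.001,0.057,0,0,0.0,1],[-0.186,0.002,0.115,0,0,0.0,1],[-0.278,0.003,0.172,0,0,0.0,1],[-0.371,0.004,0.229,0,0,0.0,1],[-0.464,0.005,0.286,0,0,0.0,1],[-0.557,0.006,0.344,0,0,0.0,1],[-0.65,0.007,0.401,0,0,0.0,1],[-0.742,0.008,0.458,0,0,0.0,1],[-0.835,0.01,0.516,0,0,0.0,1],[-0.928,0.011,0.573,0,0,0.0,1]],
  ],
)

```text
time_s: 3.43
position: [0.4796, 0.1387, 0.2135]
tcp_rot: [[-0.486, 0.874, -0.001], [0.874, 0.486, -0.0], [0.0, -0.001, -1.0]]
force: [0.4, 0.4, 0.5]
opening: 0.005
grasp_force: 0.0
```

```bash
python3 - <<'E'
from rig import telemetry, capture, camera_info
import cv2, numpy as np
for k in range(4):
    s=telemetry.read_state(); print(s["time_s"],s["position"],s["force"]); w=capture("wrist")
cv2.imwrite("pics/w1.png",w[:,:,::-1])
s=telemetry.read_state(); print(s["time_s"],s["position"],s["force"],s["opening"],s["joint_positions"])
E
```

```text
3.4333 [0.4795577  0.13868602 0.21354648] [0.39656896 0.42970571 0.4778137 ]
3.4833 [0.48040033 0.13675483 0.21217858] [ 0.52198746 -1.23326483 -1.53578851]
3.5333 [0.47965518 0.13792439 0.21289261] [-0.45396316 -0.50688208  0.38852744]
3.5833 [0.47921786 0.13881029 0.21351859] [-0.53535305  0.02079924  0.54857167]
3.6333 [0.47911315 0.13939383 0.21401995] [0.25533085 0.90000086 0.43930201] 0.008487804848057834 [ 3.35432922e+00  2.28207567e+01  1.01567792e+02  2.94608930e-02
  5.56922620e+01 -2.56566985e+01]
```

View pics/w1.png

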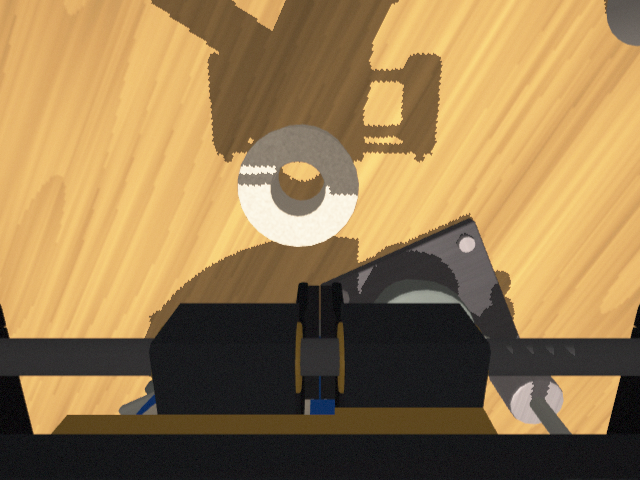

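The wrist view shows only the fingers in front of the canister, with the label roll at (298,186), the pivot hub at about (430,300) and the rod at (535,405). It can't show the cradle travel. I'll model the contact instead and fit it to the force readings.

```bash
cat > model.py <<'E'
import json,numpy as np
from scipy.optimize import least_squares
from plan import make,load
PX,PY,TH=.59906,.09410,-.62989; I=.4; DT=1/240; Z=.214
def rot(a): c,s=np.cos(a),np.sin(a); return np.array([[c,-s],[s,c]])
def dyn(s,w,c,cd,phi,vt,k):   # one step of the arm; k=(tau,mu,d); vt tangential speed to the right
    tau,mu,d=k; Fx=max(250*c+10*cd,0) if c>0 else 0.; m=mu*np.tanh(vt/.003)
    N=Fx/(np.cos(phi)-m*np.sin(phi)); Fy=N*(-np.sin(phi)-m*np.cos(phi))
    x,y=.14+c-.2*np.cos(phi),-.16+.2*np.sin(phi)
    w+=DT/I*(x*Fy-y*Fx-tau-4*w); s+=DT*w
    if s<=0: s,w=0.,max(w,0.)
    return s,w,Fx,Fy
def simulate(k,T,P):          # tool path (t,xy) -> rows t,s,w,c,y,Fworld
    t=np.arange(T[0],T[-1]+1e-9,DT); X=np.c_[np.interp(t,T,P[:,0]),np.interp(t,T,P[:,1])]
    s=w=0.;co=0.;po=None;out=[];r=.2095+k[2]
    for ti,x in zip(t,X):
        q=rot(TH+s).T@(x-[PX,PY]); yy=np.clip(q[1]+.16,-.15,.15); phi=np.arcsin(yy/r)
        c=max(q[0]+r*np.cos(phi)-.14,0.); vt=0 if po is None else -(phi-po)*r/DT; po=phi
        s,w,Fx,Fy=dyn(s,w,c,np.clip((c-co)/DT,-.1,.1),phi,vt,k); co=c
        out.append([ti,s,w,c,yy,*(-rot(TH+s)@[Fx,Fy])])
    return np.array(out)
def fit(T,P,meas,k0=(.3,.3,0.),sig=(.15,.15,.002)):   # meas: t,fx,fy
    M=np.array(meas)
    def res(k):
        o=simulate(k,T,P); f=np.c_[np.interp(M[:,0],o[:,0],o[:,5]),np.interp(M[:,0],o[:,0],o[:,6])]
        return np.r_[((f-M[:,1:])/.45).ravel(),(np.array(k)-k0)/sig]
    r=least_squares(res,k0,x_scale=[.1,.1,.001],diff_step=1e-2 and [.01,.01,1e-2],bounds=([.05,0,-.01],[.6,1,.01]))
    cov=np.linalg.inv(r.jac.T@r.jac); return r.x,np.sqrt(np.diag(cov))
def path():                   # commanded path so far, with the clock times kept in hist.json
    H=json.load(open("hist.json")); return np.array(H["T"]),np.array(H["P"]),H["meas"]
def plan(k,s,w,c0,y0,yref,cref,yaw0=None):
    """yref,cref: functions of t in 0..10/12; rolls the arm forward, writes the rows"""
    P=[];Y=[];po=None;co=c0;r=.2095+k[2];n=round(1/12/DT)
    for j in range(1,10*n+1):
        t=j*DT; y,c=yref(t),cref(t); phi=np.arcsin(y/r); vt=0 if po is None else -(phi-po)*r/DT; po=phi
        s,w,_,_=dyn(s,w,max(c,0),(c-co)/DT,phi,vt,k); co=c
        if j%n==0:
            q=np.array([.14+c-r*np.cos(phi),y-.16]); P.append([*(np.array([PX,PY])+rot(TH+s)@q),Z]); Y.append(np.pi-phi+TH+s)
    make(P,Y); print("end s %.3f w %.3f"%(s,w)); return s,w
E
python3 - <<'E'
from model import *
# call A : to 6 mm off the surface at y=.092
def cref(t): return -.006-.085*(1-min(t/.75,1))**2
plan((.3,.3,0),0,0,-.08,.092,lambda t:.092,cref)
E
```

```text
[[[-0.107,-0.198,0.0,0,0,0.003,1],[-0.202,-0.153,0.0,0,0,0.003,1],[-0.284,-0.115,0.0,0,0,0.003,1],[-0.354,-0.083,0.0,0,0,0.003,1],[-0.411,-0.056,0.0,0,0,0.003,1],[-0.456,-0.036,0.0,0,0,0.003,1],[-0.488,-0.021,0.0,0,0,0.003,1],[-0.507,-0.012,0.0,0,0,0.003,1],[-0.513,-0.009,0.0,0,0,0.003,1],[-0.513,-0.009,0.0,0,0,0.003,1]]]
end s 0.000 w 0.000
```

Call:
carry_out(
  deltas=[
    [[-0.05,-0.05,0,0,0,0.001,1],[-0.12,-0.08,0,0,0,0.002,1],[-0.2,-0.08,0,0,0,0.003,1],[-0.28,-0.07,0,0,0,0.003,1],[-0.35,-0.056,0,0,0,0.003,1],[-0.41,-0.036,0,0,0,0.003,1],[-0.457,-0.021,0,0,0,0.003,1],[-0.49,-0.012,0,0,0,0.003,1],[-0.507,-0.009,0,0,0,0.003,1],[-0.513,-0.009,0,0,0,0.003,1]],
  ],
)

```text
time_s: 4.47
position: [0.516, 0.0713, 0.2141]
tcp_rot: [[-0.469, 0.883, -0.0], [0.883, 0.469, 0.0], [0.001, -0.0, -1.0]]
force: [-1.2, 2.2, 0.8]
opening: 0.006
grasp_force: 0.8
```

```bash
python3 - <<'E'
from model import *
from rig import telemetry,capture
import cv2
s=telemetry.read_state();M=[s]
cv2.imwrite("pics/s1.png",capture("scene")[:,:,::-1]); s=telemetry.read_state()
d=load();print(s["time_s"],s["position"],d["p"],np.degrees(d["yaw"]),M[0]["force"],s["force"])
json.dump(dict(T=[s["time_s"]],P=[d["p"][:2]],meas=[]),open("hist.json","w"))
# call B: press: -6mm -> +16 mm
def cref(t): return -.006+.022*np.clip(t/.75,0,1)
plan((.3,.3,0),0,0,-.006,.092,lambda t:.092-.006*t/.83,cref)
E
```

```text
4.5167 [0.51565704 0.07145762 0.21405956] [0.5152369092046775, 0.07111485444615352, 0.21400000000000002] 117.96900000000004 [-1.2310157   2.23607612  0.75798119] [ 0.08454654  1.24962051 -0.85400012]
[[[-0.015,0.002,0.0,0,0,0.0,1],[-0.029,0.005,0.0,0,0,-0.001,1],[-0.044,0.008,0.0,0,0,-0.001,1],[-0.059,0.01,0.0,0,0,-0.002,1],[-0.073,0.013,0.0,0,0,-0.002,1],[-0.088,0.016,0.0,0,0,-0.003,1],[-0.103,0.018,0.0,0,0,-0.003,1],[-0.118,0.021,0.0,0,0,-0.004,1],[-0.133,0.024,0.0,0,0,-0.004,1],[-0.134,0.019,0.0,0,0,-0.005,1]]]
end s 0.003 w 0.022
```

```bash
python3 - <<'E'
from model import *
from rig import telemetry,capture
import cv2
for j in range(6):
    im=capture("scene");s=telemetry.read_state();print(s["time_s"],s["position"],s["force"],s["grasp_force"])
a=cv2.imread("pics/scene0.png");b=im[:,:,::-1]
cv2.imwrite("pics/s2.png",b)
v=[cv2.resize(i[160:320,280:440],None,fx=2.4,fy=2.4,interpolation=cv2.INTER_CUBIC) for i in (a,b)]
cv2.imwrite("pics/ab.png",np.hstack(v))
E
```

```text
4.5667 [0.51534189 0.07166757 0.21406045] [-0.76611905  1.10634557  0.20802931] 0.5751000071632006
4.6167 [0.51515807 0.07181312 0.21406786] [-0.48446607  1.09576716  1.15736674] 0.5736304105357704
4.6667 [0.51510951 0.07185114 0.21411349] [-0.17300935  1.44327546 -0.52276665] 0.5349823234541873
4.7167 [0.51512691 0.07183106 0.21411357] [-1.68345075  1.14290486  0.39977776] 0.5246113153430088
4.7667 [0.51517443 0.07182659 0.21415674] [ 0.0150727   1.3841162  -0.99984852] 0.5272235535426262
4.8167 [0.51523616 0.07174372 0.21414979] [-1.34533765  0.39030303 -0.55885665] 0.5345050294704379
```

View pics/ab.png

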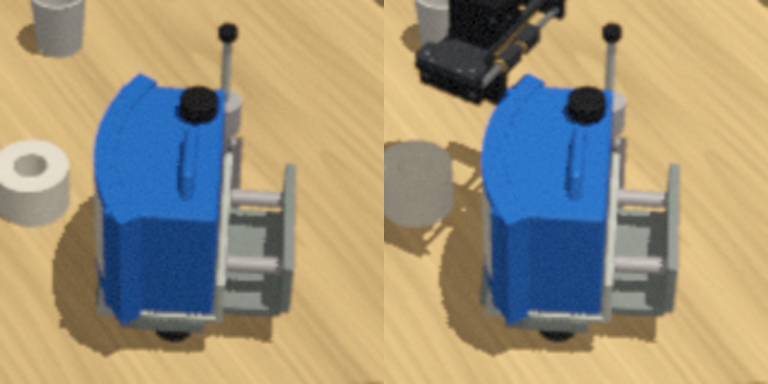

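The two scene crops show the cap moving right by about 2 px, from (198,104) to (202,104), while the arm bracket stays put. So the fingers are already touching, with the cradle in by about 4–5 mm, and contact came about 10 mm earlier than predicted. I'll check where the finger face falls in the first top image.

```bash
python3 - <<'E'
from geo import *; import cv2
a=cv2.imread("pics/top0.png").astype(int)
n=np.array([-.469,.883]);t=np.array([.883,.469])
P0=np.array([.5152,.0718])
for z in(.217,):
  for e in np.arange(-.04,.021,.002):
    uv=proj("top",[*(P0+n*e),z])[0]; print(round(e*1000),np.round(uv,1),a[int(round(uv[1])),int(round(uv[0]))])
E
```

```text
-40 [300.6 222.5] [141  90  59]
-38 [299.8 223. ] [141  90  59]
-36 [298.9 223.4] [141  90  59]
-34 [298.1 223.8] [143  92  60]
-32 [297.3 224.3] [141  90  59]
-30 [296.4 224.7] [143  92  62]
-28 [295.6 225.2] [143  92  62]
-26 [294.8 225.6] [141  90  59]
-24 [293.9 226.1] [140  89  57]
-22 [293.1 226.5] [140  88  58]
-20 [292.2 227. ] [140  89  58]
-18 [291.4 227.4] [143  92  60]
-16 [290.6 227.9] [145  92  62]
-14 [289.7 228.3] [140  89  56]
-12 [288.9 228.8] [73 42 28]
-10 [288.  229.2] [50 29 18]
-8 [287.2 229.7] [46 45 45]
-6 [286.4 230.1] [43 45 47]
-4 [285.5 230.6] [59 63 65]
-2 [284.7 231. ] [44 46 49]
0 [283.8 231.5] [36 37 39]
2 [283.  231.9] [32 33 35]
4 [282.2 232.4] [32 32 35]
6 [281.3 232.8] [35 35 35]
8 [280.5 233.3] [36 36 37]
10 [279.6 233.7] [33 32 34]
12 [278.8 234.2] [39 38 38]
14 [277.9 234.6] [47 64 78]
16 [277.1 235.1] [46 69 81]
18 [276.3 235.5] [46 64 79]
20 [275.4 236. ] [45 64 78]
```

```bash
python3 - <<'E'
from rig import capture,telemetry
import cv2
im=capture("top")[:,:,::-1]; print(telemetry.read_state()["time_s"])
cv2.imwrite("pics/t2.png",cv2.resize(im[145:290,230:410],None,fx=4,fy=4,interpolation=cv2.INTER_CUBIC))
E
```

```text
4.8667
```

View pics/t2.png

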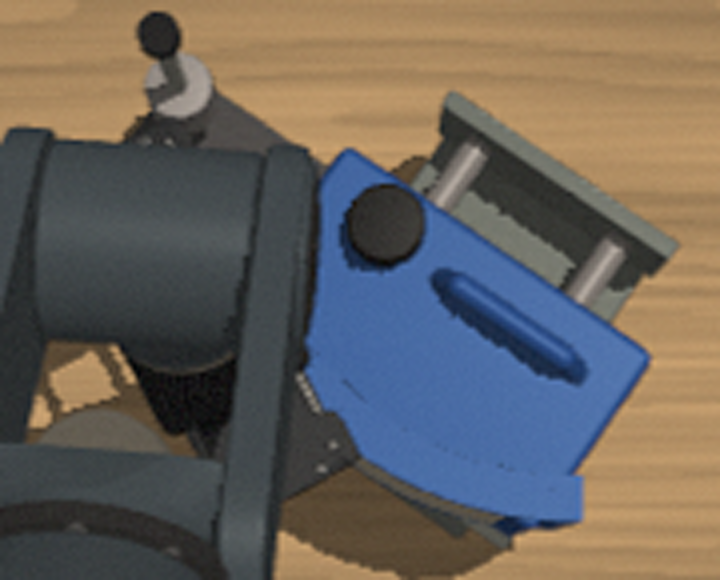

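In the top view the cap moved up and to the right by about 3.7 mm, from (381,228) to (386,223), and the bracket corners at (450,92) and (675,245) didn't move. So the arm is still at rest and the force is about 1 N. I'll put the 9 mm contact offset into the model and press to about 4.3 N.

```bash
python3 - <<'E'
from model import *
d=load(); d["log"].pop(); d["p"]=[0.5152369092046775,0.07111485444615352,0.214]; d["yaw"]=np.radians(117.969); json.dump(d,open("cmd.json","w"))
json.dump(dict(T=[4.8667],P=[d["p"][:2]],meas=[]),open("hist.json","w"))
def cref(t): return .0043+.0132*np.clip(t/.5,0,1)
k=(.3,.3,.0093)
plan(k,0,0,.0043,.092,lambda t:.092-.006*t/.83,cref)
E
```

```text
[[[-0.013,0.002,0.0,0,0,-0.003,1],[-0.027,0.004,0.0,0,0,-0.004,1],[-0.04,0.006,0.0,0,0,-0.004,1],[-0.053,0.008,0.0,0,0,-0.005,1],[-0.067,0.01,0.0,0,0,-0.006,1],[-0.082,0.012,0.0,0,0,-0.006,1],[-0.083,0.007,0.0,0,0,-0.007,1],[-0.085,0.003,0.0,0,0,-0.008,1],[-0.087,-0.002,0.0,0,0,-0.009,1],[-0.089,-0.006,0.0,0,0,-0.01,1]]]
end s 0.015 w 0.037
```

Call:
carry_out(
  deltas=[
    [[-0.013,0.002,0,0,0,-0.003,1],[-0.027,0.004,0,0,0,-0.004,1],[-0.04,0.006,0,0,0,-0.004,1],[-0.053,0.008,0,0,0,-0.005,1],[-0.067,0.01,0,0,0,-0.006,1],[-0.082,0.012,0,0,0,-0.006,1],[-0.083,0.007,0,0,0,-0.007,1],[-0.085,0.003,0,0,0,-0.008,1],[-0.087,-0.002,0,0,0,-0.009,1],[-0.089,-0.006,0,0,0,-0.01,1]],
  ],
)

```text
time_s: 5.7
position: [0.5209, 0.0593, 0.2142]
tcp_rot: [[-0.524, 0.852, -0.001], [0.852, 0.524, 0.0], [0.001, -0.0, -1.0]]
force: [-0.5, 4.3, 0.4]
opening: 0.005
grasp_force: 1.9
```

```bash
cat >> model.py <<'E'
def add():                    # after a carry_out: append the commanded rows to the history
    H=json.load(open("hist.json")); L=load()["log"][-1]; t=H["T"][-1]
    H["T"]+=[t+(i+1)/12 for i in range(10)]; H["P"]+=[r[:2] for r in L]; json.dump(H,open("hist.json","w"))
def read(n,cams=()):          # state now, then after each of n camera calls
    from rig import telemetry,capture; import cv2
    H=json.load(open("hist.json"))
    for i in range(n+1):
        if i:
            cam=cams[i-1]; im=capture(cam)[:,:,::-1]
            cv2.imwrite("pics/%s_%04d.png"%(cam,100*(H["T"][-1])),im)
            H["T"].append(H["T"][-1]+.05); H["P"].append(H["P"][-1])
        s=telemetry.read_state(); f=s["force"]; H["meas"].append([s["time_s"],f[0],f[1]])
        print("%.3f"%s["time_s"],np.round(s["position"]-np.r_[H["P"][-1],Z],4),np.round(f,2),"gf %.3f"%s["grasp_force"])
    assert abs(H["T"][-1]-s["time_s"])<.02
    json.dump(H,open("hist.json","w"))
E
python3 - <<'E'
from model import *
add(); read(4,["top","scene","scene","scene"])
T,P,m=path(); k,sd=fit(T,P,m,(.3,.3,.0093),(.15,.15,.001)); print(k,sd); o=simulate(k,T,P); print(np.round(o[::40],3)); print(o[-1])
E
```

```text
5.700 [0.0002 0.0004 0.0002] [-0.55  4.33  0.38] gf 1.908
5.750 [0.0001 0.0003 0.0002] [-0.99  5.19  0.38] gf 1.922
5.800 [0.0001 0.0003 0.0002] [-2.44  4.42 -0.  ] gf 1.896
5.850 [0.0002 0.0003 0.0002] [-1.17  4.44  0.23] gf 1.898
5.900 [0.0002 0.0002 0.0002] [-2.3   3.52 -0.04] gf 1.900
[0.40237585 0.24691966 0.0071441 ] [0.02934388 0.06734372 0.00037773]
[[ 4.867e+00  0.000e+00  0.000e+00  2.000e-03  9.200e-02 -7.870e-01
   1.433e+00]
 [ 5.033e+00  0.000e+00  0.000e+00  6.000e-03  9.100e-02 -6.350e-01
   2.316e+00]
 [ 5.200e+00  0.000e+00  0.000e+00  1.100e-02  9.000e-02 -1.013e+00
   3.590e+00]
 [ 5.367e+00  0.000e+00  0.000e+00  1.500e-02  8.800e-02 -1.459e+00
   5.075e+00]
 [ 5.533e+00  0.000e+00  0.000e+00  1.600e-02  8.700e-02 -1.435e+00
   4.852e+00]
 [ 5.700e+00  0.000e+00  3.000e-03  1.600e-02  8.500e-02 -1.515e+00
   4.980e+00]
 [ 5.867e+00  0.000e+00 -3.000e-03  1.700e-02  8.500e-02 -2.260e+00
   3.913e+00]]
[ 5.90003333  0.          0.          0.01651564  0.08540019 -2.29331998
  3.86329167]
```

```bash
ls pics; python3 - <<'E'
from geo import *; import cv2,glob
a=cv2.imread("pics/top0.png",0);b=cv2.imread(sorted(glob.glob("pics/top_*.png"))[-1],0)
def shift(a,b,x0,x1,y0,y1):
    A=a[y0:y1,x0:x1].astype(np.float32);W=np.eye(2,3,dtype=np.float32)
    try: cc,W=cv2.findTransformECC(A,b[y0:y1,x0:x1].astype(np.float32),W,cv2.MOTION_TRANSLATION,(3,100,1e-5)); return np.round([W[0,2],W[1,2],cc],2)
    except cv2.error as e: return "fail"
for z,r in((.24,(313,340,190,216)),(.235,(336,378,210,244)),(.12,(385,402,196,214)),(.12,(338,352,166,186))):
    s=shift(a,b,*r);print(r,s)
    if not isinstance(s,str):
        c=np.array([(r[0]+r[1])/2,(r[2]+r[3])/2]);dw=(unproj("top",c+s[:2],z)-unproj("top",c,z))[:2];t=-.62989
        print("   arm-frame shift mm",1000*(np.cos(t)*dw[0]+np.sin(t)*dw[1]),1000*(-np.sin(t)*dw[0]+np.cos(t)*dw[1]))
E
```

```text
ab.png
ov.png
s1.png
s2.png
scene0.png
scene_0575.png
scene_0580.png
scene_0585.png
t2.png
top0.png
top0c.png
top_0570.png
w1.png
(313, 340, 190, 216) [ 3.83 -6.24  0.87]
   arm-frame shift mm 15.256017954405461 1.1933579749404972
(336, 378, 210, 244) fail
(385, 402, 196, 214) [-0.23 -0.61  0.99]
   arm-frame shift mm 0.8704037506690029 1.2507147602542605
(338, 352, 166, 186) [-0.14 -0.22  0.96]
   arm-frame shift mm 0.23823720151419822 0.5704699642620785
```

```bash
python3 - <<'E'
import re
t=open("model.py").read()
t=t.replace("tau,mu,d=k;","tau,mu,d=k[:3];").replace("H[\"meas\"].append([s[\"time_s\"],f[0],f[1]])","H[\"meas\"].append([s[\"time_s\"],f[0],f[1],s[\"grasp_force\"]])")
a=t.index("def fit");b=t.index("def path")
t=t[:a]+'''def fit(T,P,meas,k0=(.42,.3,.0067,.43),sig=(.08,.1,.0008,.04)):   # meas: t,fx,fy,gf ; k=(tau,mu,d,gf per N)
    M=np.array(meas)
    def res(k):
        o=simulate(k,T,P); f=np.array([np.interp(M[:,0],o[:,0],o[:,i]) for i in(5,6)]).T
        t=[np.interp(M[:,0],o[:,0],o[:,i]) for i in(1,4)]; a=TH+t[0]-np.arcsin(np.clip(t[1],-.15,.15)/.21)
        N=-(f[:,0]*np.cos(a)+f[:,1]*np.sin(a))
        return np.r_[((f-M[:,1:3])/.55).ravel(),(k[3]*N-M[:,3])/.12,(np.array(k)-k0)/sig]
    r=least_squares(res,k0,x_scale=[.1,.1,.001,.05],diff_step=.01,bounds=([.05,0,-.02,.2],[.6,1,.02,.8]))
    return r.x,np.sqrt(np.diag(np.linalg.inv(r.jac.T@r.jac)))
'''+t[b:]
t+='''def est(*a):
    T,P,m=path(); k,sd=fit(T,P,m,*a); o=simulate(k,T,P); e=o[-1]
    print("k",np.round(k,4),"sd",np.round(sd,4)); 
    for q in m[-3:]:
        j=np.argmin(abs(o[:,0]-q[0])); print("t %.2f s %.3f w %.3f c %.4f y %.4f"%tuple(o[j,:5]),"F",np.round(o[j,5:],2),"meas",np.round(q[1:],2))
    return k,e
'''
open("model.py","w").write(t)
import json
H=json.load(open("hist.json"))
for q,g in zip(H["meas"],(1.908,1.922,1.896,1.898,1.900)): 
    if len(q)==3:q.append(g)
json.dump(H,open("hist.json","w"))
E
python3 - <<'E'
from model import *
k,e=est()
c0,y0=e[3],e[4]
yr=lambda t:y0-.028*(t-.1*(1-np.exp(-t/.1)))
plan(k,e[1],e[2],c0,y0,yr,lambda t:c0+(.018-c0)*min(t/.6,1)); print(yr(.8333))
E
```

```text
k [0.42   0.225  0.0068 0.4244] sd [0.08   0.0616 0.0005 0.018 ]
t 5.80 s 0.000 w 0.000 c 0.0161 y 0.0854 F [-2.23  3.77] meas [-2.44  4.42  1.9 ]
t 5.85 s 0.000 w 0.000 c 0.0161 y 0.0854 F [-2.23  3.77] meas [-1.17  4.44  1.9 ]
t 5.90 s 0.000 w 0.000 c 0.0161 y 0.0854 F [-2.23  3.77] meas [-2.3   3.52  1.9 ]
[[[-0.002,-0.005,0.0,0,0,0.002,1],[-0.003,-0.016,0.0,0,0,0.001,1],[-0.005,-0.03,0.0,0,0,-0.001,1],[-0.007,-0.045,0.0,0,0,-0.003,1],[-0.009,-0.061,0.0,0,0,-0.005,1],[-0.012,-0.077,0.0,0,0,-0.007,1],[-0.016,-0.092,0.0,0,0,-0.009,1],[-0.018,-0.109,0.0,0,0,-0.011,1],[-0.02,-0.125,0.0,0,0,-0.013,1],[-0.023,-0.142,0.0,0,0,-0.015,1]]]
end s 0.009 w 0.026
0.0648671150237735
```

Call:
carry_out(
  deltas=[
    [[-0.002,-0.005,0,0,0,0.001,1],[-0.003,-0.016,0,0,0,0.001,1],[-0.005,-0.03,0,0,0,-0.001,1],[-0.007,-0.045,0,0,0,-0.003,1],[-0.009,-0.061,0,0,0,-0.005,1],[-0.012,-0.077,0,0,0,-0.007,1],[-0.016,-0.092,0,0,0,-0.009,1],[-0.018,-0.109,0,0,0,-0.011,1],[-0.02,-0.125,0,0,0,-0.013,1],[-0.023,-0.142,0,0,0,-0.015,1]],
  ],
)

```text
time_s: 6.73
position: [0.5055, 0.0453, 0.2145]
tcp_rot: [[-0.602, 0.798, 0.002], [0.798, 0.602, 0.001], [-0.001, 0.002, -1.0]]
force: [0.0, 6.2, -0.0]
opening: 0.006
grasp_force: 2.4
```

```bash
cat > track.py <<'E'
import cv2,glob,sys; from geo import *
a=cv2.imread("pics/top0.png",0);f=sorted(glob.glob("pics/top_*.png"))[-1];b=cv2.imread(f,0)
# arm bracket (rigid with the arm): find swing s by best match of the warped reference patch, plane z=.12
PX,PY=.59906,.09410
def warp(s,z,c=0,th=-.6):
    i=camera_info("top");C=np.array(i["cam_to_world"]);M=np.linalg.inv(C)
    K=lambda A:i["mtx"]@M[:3,:]@A
    pl=np.array([[1,0,0],[0,1,0],[0,0,z],[0,0,1.]])
    H0=K(pl);cs,sn=np.cos(s),np.sin(s);T=np.array([[cs,-sn,PX-cs*PX+sn*PY+c*np.cos(th+s)],[sn,cs,PY-sn*PX-cs*PY+c*np.sin(th+s)],[0,0,1]])
    return H0@T@np.linalg.inv(H0)
def score(s,z,c,poly):
    H=warp(s,z,c);m=np.zeros_like(a);cv2.fillPoly(m,[poly],255)
    g=cv2.GaussianBlur(a,(0,0),.7);h=cv2.GaussianBlur(b,(0,0),.7)
    w=cv2.warpPerspective(h,H,(640,480),flags=cv2.WARP_INVERSE_MAP|cv2.INTER_LINEAR)
    x=g[m>0].astype(float);y=w[m>0].astype(float);return np.corrcoef(x,y)[0,1]
P=lambda L:np.round(np.array(L)/4+[230,145]).astype(int)
brk=P([[455,85],[690,240],[650,290],[590,320],[560,290],[470,230],[430,190],[440,120]])
cap=P([[340,185],[425,185],[430,250],[580,340],[590,390],[530,380],[430,300],[420,275],[340,280]])
s0,s1=map(float,sys.argv[1:3])
S=np.arange(s0,s1,.004);q=[score(s,.12,0,brk) for s in S];j=int(np.argmax(q));print(f,"swing",round(S[j],3),"cc",round(q[j],3))
X=np.arange(-.004,.034,.001)
for s in(S[j]-.008,S[j],S[j]+.008):
    q=[score(s,.237,x,cap) for x in X];i=int(np.argmax(q));print("  cradle at s=%.3f: %.3f cc %.3f"%(s,X[i],q[i]))
E
python3 - <<'E'
from model import *
add(); read(1,["top"]); k,e=est()
E
python3 track.py -.03 .2
```

```text
6.733 [0.0011 0.0005 0.0005] [ 0.04  6.23 -0.03] gf 2.365
6.783 [0.0007 0.0002 0.0005] [-0.72  4.09  0.42] gf 2.270
k [0.55   0.3351 0.0061 0.4425] sd [0.0266 0.0484 0.0005 0.0162]
t 5.90 s 0.000 w 0.000 c 0.0153 y 0.0854 F [-2.13  3.6 ] meas [-2.3   3.52  1.9 ]
t 6.73 s 0.000 w 0.002 c 0.0182 y 0.0644 F [-1.75  5.38] meas [0.04 6.23 2.36]
t 6.78 s 0.000 w 0.000 c 0.0182 y 0.0644 F [-2.79  3.91] meas [-0.72  4.09  2.27]
pics/top_0673.png swing 0.026 cc 0.961
  cradle at s=0.018: 0.014 cc 0.911
  cradle at s=0.026: 0.013 cc 0.910
  cradle at s=0.034: 0.011 cc 0.902
```

```bash
mkdir -p x; mv pics/top_0673.png x/; python3 track.py -.05 .1; mv x/* pics/; python3 - <<'E'
from model import *
T,P,m=path()
for tau in(.2,.3,.4,.5):
    o=simulate((tau,.25,.0068),T,P)
    for t in(5.7,5.9,6.2,6.5,6.73,6.78): 
        j=np.argmin(abs(o[:,0]-t));print(tau,np.round(o[j],3))
E
```

```text
pics/top_0570.png swing 0.006 cc 0.958
  cradle at s=-0.002: 0.016 cc 0.979
  cradle at s=0.006: 0.015 cc 0.984
  cradle at s=0.014: 0.013 cc 0.980
0.2 [ 5.7    0.018  0.042  0.015  0.086 -1.384  4.337]
0.2 [ 5.9    0.024  0.029  0.014  0.086 -2.224  2.837]
0.2 [ 6.2    0.036  0.041  0.014  0.081 -1.434  3.973]
0.2 [ 6.5    0.048  0.045  0.013  0.074 -1.55   3.692]
0.2 [ 6.729  0.059  0.045  0.013  0.067 -1.554  3.322]
0.2 [ 6.779  0.061  0.039  0.012  0.067 -2.291  2.056]
0.3 [ 5.7    0.007  0.023  0.015  0.086 -1.435  4.665]
0.3 [ 5.9    0.01   0.013  0.015  0.086 -2.26   3.348]
0.3 [ 6.2    0.017  0.027  0.016  0.08  -1.563  4.534]
0.3 [ 6.5    0.026  0.035  0.016  0.072 -1.748  4.37 ]
0.3 [ 6.729  0.035  0.038  0.015  0.066 -1.812  4.063]
0.3 [ 6.779  0.036  0.032  0.015  0.066 -2.703  2.639]
0.4 [ 5.700e+00  0.000e+00  2.000e-03  1.600e-02  8.500e-02 -1.468e+00
  4.891e+00]
0.4 [ 5.9    0.     0.     0.016  0.085 -2.239  3.778]
0.4 [ 6.200e+00  2.000e-03  1.100e-02  1.700e-02  8.000e-02 -1.656e+00
  4.995e+00]
0.4 [ 6.5    0.007  0.024  0.018  0.072 -1.901  4.968]
0.4 [ 6.729  0.013  0.03   0.018  0.065 -2.02   4.74 ]
0.4 [ 6.779  0.014  0.024  0.017  0.065 -3.017  3.243]
0.5 [ 5.7    0.     0.     0.016  0.085 -1.469  4.896]
0.5 [ 5.9    0.     0.     0.016  0.085 -2.239  3.778]
0.5 [ 6.2    0.     0.     0.017  0.08  -1.668  5.053]
0.5 [ 6.500e+00  0.000e+00  4.000e-03  1.800e-02  7.100e-02 -1.955e+00
  5.185e+00]
0.5 [ 6.729e+00  2.000e-03  1.200e-02  1.900e-02  6.500e-02 -2.121e+00
  5.093e+00]
0.5 [ 6.779e+00  3.000e-03  9.000e-03  1.900e-02  6.500e-02 -3.035e+00
  3.773e+00]
```

```bash
cat > track2.py <<'E'
import sys,glob; sys.argv=["x",".0",".01"]
from track import *; from scipy.optimize import minimize
import track
def run(f,s0,c0=.016):
    track.b=cv2.imread(f,0)
    r=minimize(lambda v:-score(v[0],.12,0,brk),[s0],method="Nelder-Mead",options=dict(initial_simplex=[[s0-.01],[s0+.012]],xatol=2e-4,fatol=1e-6));s=r.x[0]
    q=minimize(lambda v:-score(s,.237,v[0],cap),[c0],method="Nelder-Mead",options=dict(initial_simplex=[[c0-.003],[c0+.004]],xatol=1e-4,fatol=1e-6))
    j=minimize(lambda v:-score(v[0],.237,v[1],cap),[s,q.x[0]],method="Nelder-Mead",options=dict(initial_simplex=[[s,c0],[s+.02,c0],[s,c0+.004]],xatol=1e-4,fatol=1e-6))
    print(f,"bracket s %.4f cc %.3f | c %.4f cc %.3f | canister alone s %.4f c %.4f cc %.3f"%(s,-r.fun,q.x[0],-q.fun,*j.x,-j.fun));return s,q.x[0]
E
python3 - <<'E'
from model import *
read(4,["top"]*4)
from track2 import run
for f in["pics/top_0570.png"]+sorted(glob.glob("pics/top_06*.png") if 0 else __import__("glob").glob("pics/top_06*.png")): run(f,.02)
est()
E
```

```text
6.783 [0.0007 0.0002 0.0005] [-0.72  4.09  0.42] gf 2.270
6.833 [0.0007 0.0001 0.0005] [-0.54  4.55  0.67] gf 2.032
6.883 [0.0007 0.0001 0.0005] [-1.03  4.73  1.26] gf 1.956
6.933 [0.0007 0.     0.0005] [-1.5   4.17  2.  ] gf 1.901
6.983 [0.0007 0.     0.0005] [-1.51  3.96  3.06] gf 1.849
pics/top_0693.png swing 0.008 cc 0.78
  cradle at s=0.000: 0.018 cc 0.878
  cradle at s=0.008: 0.017 cc 0.896
  cradle at s=0.016: 0.015 cc 0.904
pics/top_0570.png bracket s 0.0047 cc 0.959 | c 0.0150 cc 0.985 | canister alone s 0.0081 c 0.0145 cc 0.986
pics/top_0673.png bracket s 0.0262 cc 0.961 | c 0.0127 cc 0.911 | canister alone s 0.0204 c 0.0138 cc 0.912
pics/top_0678.png bracket s 0.0282 cc 0.962 | c 0.0126 cc 0.913 | canister alone s 0.0217 c 0.0137 cc 0.914
pics/top_0683.png bracket s 0.0296 cc 0.962 | c 0.0125 cc 0.912 | canister alone s 0.0252 c 0.0134 cc 0.913
pics/top_0688.png bracket s 0.0312 cc 0.961 | c 0.0123 cc 0.912 | canister alone s 0.0257 c 0.0134 cc 0.912
pics/top_0693.png bracket s 0.0317 cc 0.963 | c 0.0126 cc 0.912 | canister alone s 0.0278 c 0.0132 cc 0.912
k [0.5086 0.3337 0.0053 0.4521] sd [0.0134 0.0485 0.0004 0.0128]
t 6.88 s 0.000 w -0.004 c 0.0174 y 0.0644 F [-2.65  3.76] meas [-1.03  4.73  1.96]
t 6.93 s 0.000 w -0.005 c 0.0174 y 0.0644 F [-2.65  3.78] meas [-1.5   4.17  1.9 ]
t 6.98 s 0.000 w 0.000 c 0.0174 y 0.0644 F [-2.72  3.68] meas [-1.51  3.96  1.85]
```

```bash
python3 - <<'E'
t=open("model.py").read()
t=t.replace("M=np.array(meas)\n    def res","M=np.array(meas); G=np.array(json.load(open('hist.json'))['img'])\n    def res")
t=t.replace("(k[3]*N-M[:,3])/.12,","(k[3]*N-M[:,3])/.3,(np.interp(G[:,0],o[:,0],o[:,1])-G[:,1])/.003,(np.interp(G[:,0],o[:,0],o[:,3])-G[:,2])/.003,")
t=t.replace("def est(*a):","""def img(f,t,s0,c0=.015):
    from track2 import run
    H=json.load(open("hist.json"));s,c=run(f,s0,c0);H.setdefault("img",[]).append([t,s-.002,c+.001]);json.dump(H,open("hist.json","w"))
def est(*a):""")
open("model.py","w").write(t)
E
python3 - <<'E'
from model import *
H=json.load(open("hist.json")); H["img"]=[[5.7,.003,.016],[6.733,.024,.0145],[6.833,.0276,.0142],[6.933,.0297,.0142]]; 
print(len(H["meas"]))
m=[];[m.append(q) for q in H["meas"] if not m or q[0]>m[-1][0]];H["meas"]=m;json.dump(H,open("hist.json","w"))
k,e=est()
y0=e[4];c0=e[3]
k=list(k)
yr=lambda t:y0-.027*(t-.1*(1-np.exp(-t/.1)))
plan(k,e[1],e[2],c0,y0,yr,lambda t:c0+(.0185-c0)*min(t/.3,1)); print(yr(.8333))
E
```

```text
12
k [0.3611 0.3201 0.0067 0.4575] sd [0.0136 0.0531 0.0004 0.0212]
t 6.88 s 0.026 w 0.020 c 0.0160 y 0.0657 F [-2.81  2.93] meas [-1.03  4.73  1.96]
t 6.93 s 0.027 w 0.018 c 0.0159 y 0.0657 F [-2.78  2.94] meas [-1.5   4.17  1.9 ]
t 6.98 s 0.028 w 0.017 c 0.0158 y 0.0658 F [-2.75  2.94] meas [-1.51  3.96  1.85]
[[[-0.006,-0.004,0.0,0,0,-0.003,1],[-0.013,-0.013,0.0,0,0,-0.005,1],[-0.021,-0.026,0.0,0,0,-0.007,1],[-0.028,-0.04,0.0,0,0,-0.009,1],[-0.032,-0.056,0.0,0,0,-0.012,1],[-0.037,-0.071,0.0,0,0,-0.014,1],[-0.042,-0.087,0.0,0,0,-0.017,1],[-0.048,-0.103,0.0,0,0,-0.019,1],[-0.054,-0.118,0.0,0,0,-0.022,1],[-0.061,-0.134,0.0,0,0,-0.024,1]]]
end s 0.071 w 0.068
0.0459553680735078
```

Call:
carry_out(
  deltas=[
    [[-0.006,-0.004,0,0,0,-0.003,1],[-0.013,-0.013,0,0,0,-0.005,1],[-0.021,-0.026,0,0,0,-0.007,1],[-0.028,-0.04,0,0,0,-0.009,1],[-0.032,-0.056,0,0,0,-0.012,1],[-0.037,-0.071,0,0,0,-0.014,1],[-0.042,-0.087,0,0,0,-0.017,1],[-0.048,-0.103,0,0,0,-0.019,1],[-0.054,-0.118,0,0,0,-0.022,1],[-0.061,-0.134,0,0,0,-0.024,1]],
  ],
)

```text
time_s: 7.82
position: [0.4941, 0.026, 0.2141]
tcp_rot: [[-0.715, 0.699, -0.0], [0.699, 0.715, 0.001], [0.001, 0.0, -1.0]]
force: [-0.3, 5.9, 0.9]
opening: 0.007
grasp_force: 2.2
```

```bash
cat > step.py <<'E'
import sys,glob; from model import *
ct,v=float(sys.argv[1]),float(sys.argv[2])
add(); read(1,["top"]); T,P,m=path(); t=m[-2][0]
o=simulate((.3611,.32,.0067),T,P); f=sorted(glob.glob("pics/top_*.png"),key=lambda x:int(x[9:-4]))[-1]
img(f,t,o[-1,1]); k,e=est()
y0,c0=e[4],e[3]; yr=lambda t:y0-v*(t-.05*(1-np.exp(-t/.05)))
plan(k,e[1],e[2],c0,y0,yr,lambda t:c0+(ct-c0)*min(t/.3,1)); print("y end",yr(.8333))
E
python3 step.py .0185 .027 | grep -v cradle
```

```text
7.817 [0.0003 0.0006 0.0001] [-0.29  5.91  0.89] gf 2.157
7.867 [0.     0.0001 0.0001] [-1.42  4.22  0.6 ] gf 2.033
pics/top_0781.png swing 0.008 cc 0.227
pics/top_0781.png bracket s 0.0776 cc 0.953 | c 0.0137 cc 0.910 | canister alone s 0.0761 c 0.0141 cc 0.910
k [0.3582 0.3687 0.0065 0.4607] sd [0.0125 0.0455 0.0004 0.02  ]
t 6.98 s 0.029 w 0.015 c 0.0155 y 0.0658 F [-2.71  2.87] meas [-1.51  3.96  1.85]
t 7.82 s 0.072 w 0.068 c 0.0181 y 0.0460 F [-2.31  4.84] meas [-0.29  5.91  2.16]
t 7.87 s 0.075 w 0.055 c 0.0177 y 0.0462 F [-3.85  2.07] meas [-1.42  4.22  2.03]
[[[-0.006,-0.008,0.0,0,0,-0.002,1],[-0.012,-0.023,0.0,0,0,-0.005,1],[-0.019,-0.039,0.0,0,0,-0.007,1],[-0.026,-0.055,0.0,0,0,-0.01,1],[-0.033,-0.071,0.0,0,0,-0.013,1],[-0.04,-0.087,0.0,0,0,-0.016,1],[-0.048,-0.103,0.0,0,0,-0.018,1],[-0.057,-0.119,0.0,0,0,-0.021,1],[-0.066,-0.135,0.0,0,0,-0.024,1],[-0.075,-0.15,0.0,0,0,-0.027,1]]]
end s 0.140 w 0.090
y end 0.025017628359910563
```

```bash
python3 - <<'E'
t=open("model.py").read()
t=t.replace("out=[];r=.2095+k[2]","out=[];k=list(k)+[0]*2;k5=k[4]").replace("yy=np.clip(q[1]+.16,-.15,.15); phi","yy=np.clip(q[1]+.16,-.15,.15); r=.2095+k[2]+k5*(.09-yy)/.1; phi")
t=t.replace("k0=(.42,.3,.0067,.43),sig=(.08,.1,.0008,.04)","k0=(.36,.55,.006,.43,0.),sig=(.1,.2,.002,.04,.004)")
t=t.replace("x_scale=[.1,.1,.001,.05],diff_step=.01,bounds=([.05,0,-.02,.2],[.6,1,.02,.8])","x_scale=[.1,.1,.001,.05,.001],diff_step=[.01,.01,.01,.01,.1],bounds=([.05,0,-.02,.2,-.02],[.6,1.2,.02,.8,.02])")
t=t.replace("/.3,(np.interp(G","/.4,(np.interp(G").replace("G[:,1])/.003","G[:,1])/.003").replace("G[:,2])/.003","G[:,2])/.0008")
t=t.replace("[t,s-.002,c+.001]","[t,s-.001,c]")
t=t.replace("po=None;co=c0;r=.2095+k[2];n=","po=None;co=c0;n=").replace("phi=np.arcsin(y/r); vt=0 if po is None else -(phi-po)*r/DT; po=phi\n        s,w,_","r=.2095+k[2]+k[4]*(.09-y)/.1; phi=np.arcsin(y/r); vt=0.02 if po is None else -(phi-po)*r/DT; po=phi\n        s,w,_")
t=t.replace("m[-3:]","m[-2:]").replace('print("k"','print(np.round([[g[0],*[np.interp(g[0],o[:,0],o[:,i])-g[j] for i,j in((1,1),(3,2))]] for g in json.load(open("hist.json"))["img"]],4).tolist());print("k"')
open("model.py","w").write(t)
d=__import__("json");H=d.load(open("hist.json"))
H["img"]=[[5.7,.0037,.0150],[6.733,.0252,.0130],[6.833,.0286,.0127],[6.933,.0307,.0127],[7.817,.0766,.0138]];d.dump(H,open("hist.json","w"))
L=d.load(open("cmd.json"));g=L["log"].pop();L["p"],L["yaw"]=L["log"][-1][-1][:3],L["log"][-1][-1][3];d.dump(L,open("cmd.json","w"))
s=open("step.py").read()
s=s.replace("add(); read(1,[\"top\"]); T,P","if len(sys.argv)<4: add(); read(1,[\"top\"])\nT,P").replace("\nimg(f","\nif len(sys.argv)<4: img(f")
open("step.py","w").write(s)
E
python3 step.py .0175 .027 x
```

```text
Traceback (most recent call last):
  File "step.py", line 7, in <module>
    y0,c0=e[4],e[3]; yr=lambda t:y0-v*(t-.05*(1-np.exp(-t/.05)))
          ^
NameError: name 'e' is not defined
```

```bash
sed -i 's/img(f,t,o\[-1,1\]); k,e=est()/img(f,t,o[-1,1])\nk,e=est()/' step.py; python3 step.py .0175 .027 x
```

```text
[[5.7, 0.0024, -0.0005], [6.733, 0.0019, 0.0007], [6.833, 0.0003, 0.0008], [6.933, -0.0011, 0.0007], [7.817, -0.0086, 0.0016]]
k [ 0.3532  0.597   0.0061  0.4811 -0.0063] sd [0.0113 0.048  0.0005 0.0241 0.0017]
t 7.82 s 0.068 w 0.059 c 0.0154 y 0.0458 F [-1.32  5.1 ] meas [-0.29  5.91  2.16]
t 7.87 s 0.070 w 0.041 c 0.0151 y 0.0459 F [-3.43  1.52] meas [-1.42  4.22  2.03]
[[[-0.008,-0.008,0.0,0,0,-0.001,1],[-0.018,-0.021,0.0,0,0,-0.003,1],[-0.029,-0.036,0.0,0,0,-0.006,1],[-0.038,-0.051,0.0,0,0,-0.009,1],[-0.046,-0.067,0.0,0,0,-0.012,1],[-0.055,-0.083,0.0,0,0,-0.014,1],[-0.064,-0.099,0.0,0,0,-0.017,1],[-0.073,-0.114,0.0,0,0,-0.02,1],[-0.083,-0.13,0.0,0,0,-0.023,1],[-0.094,-0.145,0.0,0,0,-0.026,1]]]
end s 0.135 w 0.094
y end 0.02476089245205833
```

Call:
carry_out(
  deltas=[
    [[-0.008,-0.008,0,0,0,-0.001,1],[-0.018,-0.021,0,0,0,-0.003,1],[-0.029,-0.036,0,0,0,-0.006,1],[-0.038,-0.051,0,0,0,-0.009,1],[-0.046,-0.067,0,0,0,-0.012,1],[-0.055,-0.083,0,0,0,-0.014,1],[-0.064,-0.099,0,0,0,-0.017,1],[-0.073,-0.114,0,0,0,-0.02,1],[-0.083,-0.13,0,0,0,-0.023,1],[-0.094,-0.145,0,0,0,-0.026,1]],
  ],
)

```text
time_s: 8.7
position: [0.4881, 0.0006, 0.2139]
tcp_rot: [[-0.82, 0.573, -0.003], [0.573, 0.82, 0.001], [0.003, -0.001, -1.0]]
force: [-1.8, 5.2, 1.3]
opening: 0.005
grasp_force: 2.3
```

```bash
python3 step.py .018 .027 | grep -v -e cradle -e swing
```

```text
8.700 [-0.0006  0.0006 -0.0001] [-1.78  5.17  1.29] gf 2.262
8.750 [-0.0006 -0.     -0.0002] [-2.32  3.69 -0.22] gf 1.901
pics/top_0870.png bracket s 0.1483 cc 0.933 | c 0.0157 cc 0.938 | canister alone s 0.1557 c 0.0144 cc 0.940
[[5.7, 0.0023, -0.0008], [6.733, 0.0031, 0.0007], [6.833, 0.0019, 0.0007], [6.933, 0.001, 0.0006], [7.817, -0.0048, 0.0016], [8.7, -0.0055, 0.0019]]
k [ 0.3255  0.505   0.0057  0.4897 -0.0042] sd [0.0103 0.0453 0.0004 0.023  0.0011]
t 8.70 s 0.142 w 0.097 c 0.0176 y 0.0251 F [-2.52  4.66] meas [-1.78  5.17  2.26]
t 8.75 s 0.146 w 0.077 c 0.0170 y 0.0253 F [-4.27  0.79] meas [-2.32  3.69  1.9 ]
[[[-0.009,-0.009,0.0,0,0,-0.003,1],[-0.019,-0.024,0.0,0,0,-0.006,1],[-0.03,-0.041,0.0,0,0,-0.009,1],[-0.041,-0.057,0.0,0,0,-0.012,1],[-0.052,-0.074,0.0,0,0,-0.015,1],[-0.063,-0.09,0.0,0,0,-0.018,1],[-0.075,-0.107,0.0,0,0,-0.021,1],[-0.088,-0.123,0.0,0,0,-0.025,1],[-0.101,-0.139,0.0,0,0,-0.028,1],[-0.115,-0.155,0.0,0,0,-0.031,1]]]
end s 0.233 w 0.117
y end 0.0041893901071035945
```

```bash
cat > undo.py <<'E'
import json
L=json.load(open("cmd.json"));L["log"].pop();L["p"],L["yaw"]=L["log"][-1][-1][:3],L["log"][-1][-1][3];json.dump(L,open("cmd.json","w"))
E
python3 undo.py; python3 step.py .0195 .027 x | tail -3
```

```text
[[[-0.012,-0.009,0.0,0,0,-0.003,1],[-0.025,-0.024,0.0,0,0,-0.006,1],[-0.039,-0.04,0.0,0,0,-0.009,1],[-0.053,-0.056,0.0,0,0,-0.012,1],[-0.065,-0.073,0.0,0,0,-0.016,1],[-0.078,-0.089,0.0,0,0,-0.019,1],[-0.091,-0.106,0.0,0,0,-0.022,1],[-0.105,-0.122,0.0,0,0,-0.026,1],[-0.12,-0.138,0.0,0,0,-0.029,1],[-0.135,-0.154,0.0,0,0,-0.033,1]]]
end s 0.243 w 0.133
y end 0.0041893901071035945
```

Call:
carry_out(
  deltas=[
    [[-0.012,-0.009,0,0,0,-0.003,1],[-0.025,-0.024,0,0,0,-0.006,1],[-0.039,-0.04,0,0,0,-0.009,1],[-0.053,-0.056,0,0,0,-0.012,1],[-0.065,-0.073,0,0,0,-0.016,1],[-0.078,-0.089,0,0,0,-0.019,1],[-0.091,-0.106,0,0,0,-0.022,1],[-0.105,-0.122,0,0,0,-0.026,1],[-0.12,-0.138,0,0,0,-0.029,1],[-0.135,-0.154,0,0,0,-0.033,1]],
  ],
)

```text
time_s: 9.58
position: [0.4908, -0.0298, 0.2137]
tcp_rot: [[-0.92, 0.392, -0.004], [0.392, 0.92, 0.001], [0.004, -0.001, -1.0]]
force: [-3.2, 5.4, 0.7]
opening: 0.003
grasp_force: 2.4
```

```bash
python3 step.py .019 .027 | grep -v -e cradle -e swing
```

```text
9.583 [-0.0012  0.0007 -0.0003] [-3.19  5.44  0.67] gf 2.383
9.633 [-0.0008 -0.     -0.0003] [-2.91  2.36 -1.19] gf 2.036
pics/top_0958.png bracket s 0.2511 cc 0.913 | c 0.0174 cc 0.935 | canister alone s 0.2532 c 0.0170 cc 0.936
[[5.7, 0.0021, -0.0011], [6.733, 0.0034, 0.0005], [6.833, 0.0024, 0.0006], [6.933, 0.0017, 0.0004], [7.817, -0.0033, 0.0016], [8.7, -0.003, 0.0019], [9.5833, -0.0036, 0.0021]]
k [ 0.3096  0.4583  0.0054  0.4935 -0.0033] sd [0.0095 0.0411 0.0004 0.0219 0.0008]
t 9.58 s 0.246 w 0.134 c 0.0195 y 0.0043 F [-3.62  3.99] meas [-3.19  5.44  2.38]
t 9.63 s 0.253 w 0.112 c 0.0185 y 0.0047 F [-4.82 -0.08] meas [-2.91  2.36  2.04]
[[[-0.012,-0.011,0.0,0,0,-0.003,1],[-0.025,-0.028,0.0,0,0,-0.006,1],[-0.039,-0.046,0.0,0,0,-0.01,1],[-0.053,-0.064,0.0,0,0,-0.013,1],[-0.067,-0.082,0.0,0,0,-0.017,1],[-0.083,-0.099,0.0,0,0,-0.02,1],[-0.099,-0.117,0.0,0,0,-0.024,1],[-0.115,-0.134,0.0,0,0,-0.027,1],[-0.133,-0.152,0.0,0,0,-0.031,1],[-0.151,-0.168,0.0,0,0,-0.035,1]]]
end s 0.365 w 0.147
y end -0.016489156215441055
```

Call:
carry_out(
  deltas=[
    [[-0.012,-0.011,0,0,0,-0.003,1],[-0.025,-0.028,0,0,0,-0.006,1],[-0.039,-0.046,0,0,0,-0.01,1],[-0.053,-0.064,0,0,0,-0.013,1],[-0.067,-0.082,0,0,0,-0.017,1],[-0.083,-0.099,0,0,0,-0.02,1],[-0.099,-0.117,0,0,0,-0.024,1],[-0.115,-0.134,0,0,0,-0.027,1],[-0.133,-0.152,0,0,0,-0.031,1],[-0.151,-0.168,0,0,0,-0.035,1]],
  ],
)

```text
time_s: 10.47
position: [0.5016, -0.0622, 0.2136]
tcp_rot: [[-0.983, 0.182, -0.005], [0.182, 0.983, 0.001], [0.005, -0.0, -1.0]]
force: [-4.3, 3.3, -0.3]
opening: 0.006
grasp_force: 2.2
```

```bash
python3 step.py .019 .027 | grep -v -e cradle -e swing
```

```text
10.467 [-0.0013  0.0004 -0.0004] [-4.33  3.29 -0.28] gf 2.176
10.517 [-0.0006 -0.0004 -0.0003] [-3.7   1.17 -2.42] gf 1.727
pics/top_1046.png bracket s 0.3736 cc 0.887 | c 0.0173 cc 0.842 | canister alone s 0.3758 c 0.0170 cc 0.842
[[5.7, 0.0019, -0.0013], [6.733, 0.0034, 0.0005], [6.833, 0.0026, 0.0005], [6.933, 0.0022, 0.0003], [7.817, -0.0025, 0.0016], [8.7, -0.0014, 0.0019], [9.5833, -0.0011, 0.0021], [10.4667, -0.0037, 0.0017]]
k [ 0.2947  0.3956  0.0051  0.4911 -0.0024] sd [0.0089 0.0378 0.0004 0.0209 0.0006]
t 10.47 s 0.369 w 0.148 c 0.0191 y -0.0162 F [-4.22  2.65] meas [-4.33  3.29  2.18]
t 10.52 s 0.376 w 0.127 c 0.0179 y -0.0159 F [-4.62 -0.89] meas [-3.7   1.17  1.73]
[[[-0.016,-0.013,0.0,0,0,-0.003,1],[-0.032,-0.031,0.0,0,0,-0.007,1],[-0.049,-0.051,0.0,0,0,-0.01,1],[-0.067,-0.071,0.0,0,0,-0.014,1],[-0.085,-0.09,0.0,0,0,-0.018,1],[-0.103,-0.11,0.0,0,0,-0.022,1],[-0.122,-0.129,0.0,0,0,-0.025,1],[-0.142,-0.148,0.0,0,0,-0.029,1],[-0.163,-0.167,0.0,0,0,-0.033,1],[-0.185,-0.185,0.0,0,0,-0.037,1]]]
end s 0.502 w 0.165
y end -0.0370301181272748
```

Call:
carry_out(
  deltas=[
    [[-0.016,-0.013,0,0,0,-0.003,1],[-0.032,-0.031,0,0,0,-0.007,1],[-0.049,-0.051,0,0,0,-0.01,1],[-0.067,-0.071,0,0,0,-0.014,1],[-0.085,-0.09,0,0,0,-0.018,1],[-0.103,-0.11,0,0,0,-0.022,1],[-0.122,-0.129,0,0,0,-0.025,1],[-0.142,-0.148,0,0,0,-0.029,1],[-0.163,-0.167,0,0,0,-0.033,1],[-0.185,-0.185,0,0,0,-0.037,1]],
  ],
)

```text
time_s: 11.35
position: [0.524, -0.0947, 0.2137]
tcp_rot: [[-0.999, -0.05, -0.004], [-0.05, 0.999, 0.0], [0.004, 0.0, -1.0]]
force: [-4.8, 3.4, 0.3]
opening: 0.008
grasp_force: 2.1
```

```bash
python3 step.py .019 .027 | grep -v -e cradle -e swing; python3 -c "
from rig import telemetry;print(telemetry.read_state()['joint_positions'])"
```

```text
11.350 [-0.0011  0.0003 -0.0003] [-4.81  3.39  0.29] gf 2.108
11.400 [-0.     -0.0007 -0.0002] [-2.21  0.03 -2.12] gf 1.537
pics/top_1135.png bracket s 0.5093 cc 0.790 | c 0.0193 cc 0.740 | canister alone s 0.5328 c 0.0160 cc 0.758
[[5.7, 0.0017, -0.0015], [6.733, 0.0032, 0.0005], [6.833, 0.0024, 0.0005], [6.933, 0.0021, 0.0003], [7.817, -0.0022, 0.0016], [8.7, -0.0007, 0.002], [9.5833, 0.0003, 0.0021], [10.4667, -0.0018, 0.0018], [11.35, -0.0034, -0.0002]]
k [ 0.289   0.3736  0.005   0.4843 -0.002 ] sd [0.0085 0.0346 0.0003 0.0199 0.0004]
t 11.35 s 0.505 w 0.166 c 0.0191 y -0.0368 F [-4.62  1.47] meas [-4.81  3.39  2.11]
t 11.40 s 0.513 w 0.144 c 0.0176 y -0.0365 F [-4.38 -1.9 ] meas [-2.21  0.03  1.54]
[[[-0.019,-0.015,0.0,0,0,-0.004,1],[-0.038,-0.036,0.0,0,0,-0.008,1],[-0.059,-0.058,0.0,0,0,-0.011,1],[-0.08,-0.081,0.0,0,0,-0.015,1],[-0.101,-0.102,0.0,0,0,-0.019,1],[-0.123,-0.124,0.0,0,0,-0.023,1],[-0.146,-0.145,0.0,0,0,-0.027,1],[-0.17,-0.167,0.0,0,0,-0.032,1],[-0.195,-0.187,0.0,0,0,-0.036,1],[-0.22,-0.208,0.0,0,0,-0.04,1]]]
end s 0.653 w 0.183
y end -0.057603228838221415
[ -22.2639638    25.34627081   96.79967935   -0.13521264   57.9560752
 -115.07662161]
```

Call:
carry_out(
  deltas=[
    [[-0.019,-0.015,0,0,0,-0.004,1],[-0.038,-0.036,0,0,0,-0.008,1],[-0.059,-0.058,0,0,0,-0.011,1],[-0.08,-0.081,0,0,0,-0.015,1],[-0.101,-0.102,0,0,0,-0.019,1],[-0.123,-0.124,0,0,0,-0.023,1],[-0.146,-0.145,0,0,0,-0.027,1],[-0.17,-0.167,0,0,0,-0.032,1],[-0.195,-0.187,0,0,0,-0.036,1],[-0.22,-0.208,0,0,0,-0.04,1]],
  ],
)

```text
time_s: 12.23
position: [0.5586, -0.1245, 0.2137]
tcp_rot: [[-0.955, -0.296, -0.004], [-0.296, 0.955, -0.0], [0.004, 0.001, -1.0]]
force: [-4.8, 1.9, -0.0]
opening: 0.004
grasp_force: 2.0
```

```bash
python3 - <<'E'
from model import *
add(); read(0); k,e=est(); v=.03
y0,c0=e[4],e[3]; yr=lambda t:y0-v*t
plan(k,e[1],e[2],c0,y0,yr,lambda t:c0+(.0185-c0)*min(t/.3,1)); print("y end",yr(.8333))
E
```

```text
12.233 [-0.001   0.0001 -0.0003] [-4.76  1.93 -0.01] gf 1.971
[[5.7, 0.0018, -0.0015], [6.733, 0.0032, 0.0004], [6.833, 0.0023, 0.0004], [6.933, 0.0019, 0.0003], [7.817, -0.0023, 0.0016], [8.7, -0.0006, 0.0019], [9.5833, 0.0003, 0.0021], [10.4667, -0.0019, 0.0017], [11.35, -0.0035, -0.0002]]
k [ 0.2935  0.4065  0.0049  0.4826 -0.002 ] sd [0.0084 0.0334 0.0003 0.0195 0.0004]
t 11.40 s 0.512 w 0.143 c 0.0176 y -0.0365 F [-4.4  -2.06] meas [-2.21  0.03  1.54]
t 12.23 s 0.654 w 0.183 c 0.0189 y -0.0577 F [-4.72  0.41] meas [-4.76  1.93  1.97]
[[[-0.021,-0.028,0.0,0,0,-0.004,1],[-0.042,-0.055,0.0,0,0,-0.009,1],[-0.064,-0.082,0.0,0,0,-0.013,1],[-0.088,-0.109,0.0,0,0,-0.018,1],[-0.113,-0.136,0.0,0,0,-0.022,1],[-0.139,-0.162,0.0,0,0,-0.027,1],[-0.166,-0.188,0.0,0,0,-0.031,1],[-0.195,-0.214,0.0,0,0,-0.036,1],[-0.224,-0.239,0.0,0,0,-0.041,1],[-0.255,-0.264,0.0,0,0,-0.045,1]]]
end s 0.812 w 0.199
y end -0.08266145538497491
```

Call:
carry_out(
  deltas=[
    [[-0.021,-0.028,0,0,0,-0.004,1],[-0.042,-0.055,0,0,0,-0.009,1],[-0.064,-0.082,0,0,0,-0.013,1],[-0.088,-0.109,0,0,0,-0.018,1],[-0.113,-0.136,0,0,0,-0.022,1],[-0.139,-0.162,0,0,0,-0.027,1],[-0.166,-0.188,0,0,0,-0.031,1],[-0.195,-0.214,0,0,0,-0.036,1],[-0.224,-0.239,0,0,0,-0.041,1],[-0.255,-0.264,0,0,0,-0.045,1]],
  ],
)

```text
time_s: 13.07
position: [0.6065, -0.1507, 0.2135]
tcp_rot: [[-0.835, -0.551, -0.005], [-0.551, 0.835, 0.001], [0.004, 0.003, -1.0]]
force: [-5.3, 2.0, -0.2]
opening: 0.008
grasp_force: 2.4
```

```bash
python3 - <<'E'
from model import *
from rig import telemetry
add(); read(0); k,e=est(); print(telemetry.read_state()["joint_positions"])
# retreat along the outward normal, keeping yaw, drifting to the right, then up
d=load(); n=np.array([np.cos(d["yaw"]),np.sin(d["yaw"])]); p0=np.array(d["p"]); P=[]
for i in range(1,11):
    r=.006*i if i<5 else .024+.016*(i-4); P.append([*(p0[:2]+n*r+np.array([0,-.002])*i*0),p0[2]])
make(P,[d["yaw"]]*10)
E
```

```text
13.067 [-0.0014  0.0004 -0.0005] [-5.31  2.03 -0.21] gf 2.361
[[5.7, 0.0018, -0.0016], [6.733, 0.0031, 0.0004], [6.833, 0.0022, 0.0004], [6.933, 0.0016, 0.0002], [7.817, -0.0024, 0.0015], [8.7, -0.0006, 0.0018], [9.5833, 0.0004, 0.002], [10.4667, -0.0019, 0.0017], [11.35, -0.0037, -0.0003]]
k [ 0.2999  0.455   0.0049  0.4858 -0.002 ] sd [0.0084 0.0324 0.0003 0.0192 0.0004]
t 12.23 s 0.654 w 0.183 c 0.0189 y -0.0577 F [-4.72  0.6 ] meas [-4.76  1.93  1.97]
t 13.07 s 0.812 w 0.198 c 0.0184 y -0.0827 F [-4.54 -0.72] meas [-5.31  2.03  2.36]
[-2.41398110e+01  3.21013715e+01  8.34784781e+01 -1.10133114e-01
  6.47132423e+01 -1.47506438e+02]
[[[0.04,0.0,0.0,0,0,0.0,1],[0.08,0.0,0.0,0,0,0.0,1],[0.12,0.0,0.0,0,0,0.0,1],[0.16,0.0,0.0,0,0,0.0,1],[0.267,0.0,0.0,0,0,0.0,1],[0.373,0.0,0.0,0,0,0.0,1],[0.48,0.0,0.0,0,0,0.0,1],[0.587,0.0,0.0,0,0,0.0,1],[0.693,0.0,0.0,0,0,0.0,1],[0.8,0.0,0.0,0,0,0.0,1]]]
```

Call:
carry_out(
  deltas=[
    [[0.04,0,0,0,0,0,1],[0.08,0,0,0,0,0,1],[0.12,0,0,0,0,0,1],[0.16,0,0,0,0,0,1],[0.267,0,0,0,0,0,1],[0.373,0,0,0,0,0,1],[0.48,0,0,0,0,0,1],[0.587,0,0,0,0,0,1],[0.693,0,0,0,0,0,1],[0.8,0,0,0,0,0,1]],
  ],
)

```text
time_s: 13.9
position: [0.5076, -0.2181, 0.2148]
tcp_rot: [[-0.836, -0.549, 0.002], [-0.549, 0.836, -0.002], [-0.001, -0.003, -1.0]]
force: [0.0, 0.2, -0.3]
opening: 0.007
grasp_force: 0.0
```

Call:
carry_out(
  deltas=[
    [[0,0,-0.08,0,0,0,1],[0,0,-0.16,0,0,0,1],[0,0,-0.24,0,0,0,1],[0,0,-0.32,0,0,0,1],[0,0,-0.4,0,0,0,1],[0,0,-0.48,0,0,0,1],[0,0,-0.56,0,0,0,1],[0,0,-0.64,0,0,0,1],[0,0,-0.72,0,0,0,1],[0,0,-0.8,0,0,0,1]],
  ],
)

```text
time_s: 14.73
position: [0.508, -0.2176, 0.3354]
tcp_rot: [[-0.836, -0.549, 0.002], [-0.549, 0.836, -0.002], [-0.001, -0.003, -1.0]]
force: [-0.7, 0.2, -0.4]
opening: 0.006
grasp_force: 0.0
```

```bash
python3 - <<'E'
from rig import telemetry,capture
import cv2
s=telemetry.read_state();print(s["time_s"],s["position"],s["force"],s["grasp_force"])
cv2.imwrite("pics/end.png",capture("scene")[:,:,::-1])
E
```

```text
14.7333 [ 0.50796848 -0.21759199  0.33542223] [-0.69504811  0.19019645 -0.4087417 ] 0.0
```

View pics/end.png

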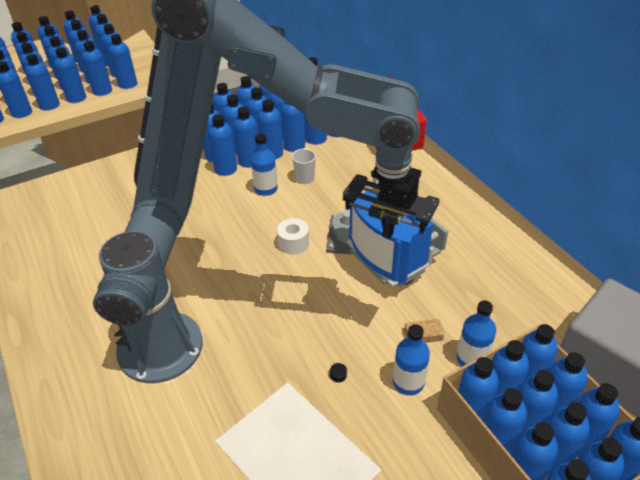

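The hand is raised well clear of the canister at about (395,240), and the roll (293,236), cup (304,166), block (425,330), cap (338,372) and bottles are where they started.

```bash
python3 -c "
from rig import job;print(job.hand_in())"
```

```text
the job is handed in; nothing more can be done
None
```

I made the pass from the left edge to the right edge and handed the job in. My force and camera estimates put the pressure between about 3.2 and 5.2 N all the way, the arm swung to about 0.8 rad, the hand is clear and nothing else was moved. It took about 7 s from setting off to coming off, with short measuring pauses, and the verdict was not shown.

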